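Put the chargers away in the desk drawer

TASK

First stand the pencil cup, which is in the drawer's way, upright on the cork coaster, wholly on it, while the drawer is still shut. Then, with the socket strip switched off at its red rocker before any charger is pulled, unplug every charger, put them all into the open drawer and shut it fully. Leave the white repeater plugged in, and the book, plant and candle where they are.

Things in the scene. Friction and masses are not known exactly. Their poses are not given: they have to be found in the camera images.
- strip: white multi-socket strip fixed to the desk, 66 mm (x) by 350 mm (y) by 40 mm tall; origin at the centre of its underside, y along its length. Its five square sockets lie on its centre line at y = -95, -40, 15, 70 and 125 mm; plugged-in things have the strip's yaw. A red rocker switch sits at its -y end, at y = -145 mm
- switch (a joint): angle (rad) of the red rocker switch: 0 = on, 0.5 = off; it stays where it is left (about 5 N to move). The rocker is 24 (x) by 40 (y) by 8 mm, its pivot 52 mm above the desk; when on, its end away from the sockets (strip's -y) stands up by 0.25 rad; press that end down, by about 8 mm, to switch off
- switch_press (a point): point on the upper face of the rocker, 3 mm in from the end that is raised when on: where to press; 60 mm above the desk when on, 52 mm when off; moves with the rocker
- repeater: white plug-in network repeater with a small green lamp on its top, 36 by 32 by 62 mm tall, with the same plug boss, in one of the five sockets. It is to stay plugged in; origin at the centre of its underside
- unit: white desktop drawer unit fixed to the desk, 240 mm deep (x), 190 mm wide (y), 120 mm tall, with one drawer; origin at the centre of its underside; its front faces its own -x
- unit_drawer0 (a joint): how far the drawer is pulled out (m), 0 = shut, at most 0.165; it slides along the unit's -x with about 1 N of friction and stays where it is left
- unit_drawer0_handle (a point): middle of the drawer's steel bar handle: bar of 11 mm diameter, 95 mm long along the unit's y, its axis 35 mm in front of the drawer's front and 82 mm above the desk (38 mm below the unit's top); clear gap of 29 mm between bar and front; moves with the drawer
- drawer_in (a point): centre of the drawer's inner floor, 22 mm above the desk, axes as the unit's; moves with the drawer. The inside is 195 mm (x) by 148 mm (y), its walls stand 76 mm above this floor. Pulled out by q, the part open from above reaches from x = -97 mm to x = q - 103 mm of this point
- cup: dark round pencil cup with three pencils, standing upright on the desk in front of the drawer; 62 mm diameter, 85 mm tall with a heavy base, pencils fixed inside it reach to 124 mm, 220 g; origin at the centre of its underside
- coaster: round cork coaster fixed to the desk, 100 mm diameter, 3 mm thick; origin at the centre of its underside
- book: red book with a grey notebook on it, 150 by 210 by 36 mm, lying on the desk; bystander; origin at the centre of its underside
- plant: small green ball-shaped plant in a white pot, about 85 mm wide and 125 mm tall; bystander; origin at the centre of its underside
- candle: white candle in a steel holder, 76 mm wide and 125 mm tall; bystander; origin at the centre of its underside
- charger0: black charger block, 36 (x) by 32 (y) by 40 mm tall, 70 g; origin at the centre of its underside, z up; below it a black square plug boss, 18 by 18 mm, 18 mm long. Plugged in, the underside rests on the strip's top and a sprung detent holds it: it takes a straight upward pull of roughly 6 to 12 N over the first 5 mm and is clear of the socket after 18 mm. Absent in some runs
- charger1: blue charger block, 36 (x) by 32 (y) by 40 mm tall, 70 g; origin at the centre of its underside, z up; below it a black square plug boss, 18 by 18 mm, 18 mm long. Plugged in, the underside rests on the strip's top and a sprung detent holds it: it takes a straight upward pull of roughly 6 to 12 N over the first 5 mm and is clear of the socket after 18 mm. Absent in some runs
- charger2: orange charger block, 36 (x) by 32 (y) by 40 mm tall, 70 g; origin at the centre of its underside, z up; below it a black square plug boss, 18 by 18 mm, 18 mm long. Plugged in, the underside rests on the strip's top and a sprung detent holds it: it takes a straight upward pull of roughly 6 to 12 N over the first 5 mm and is clear of the socket after 18 mm. Absent in some runs
- charger3: grey charger block, 36 (x) by 32 (y) by 40 mm tall, 70 g; origin at the centre of its underside, z up; below it a black square plug boss, 18 by 18 mm, 18 mm long. Plugged in, the underside rests on the strip's top and a sprung detent holds it: it takes a straight upward pull of roughly 6 to 12 N over the first 5 mm and is clear of the socket after 18 mm. Absent in some runs
There are look-alikes about, which are no part of the job. What is shaped like the charger0 but turquoise is not meant.

How it is judged:
On the way, in this order (a step that is already met when the one before it is completed fails the run):
1. the pencil cup stands released on the coaster while the drawer is still shut (horizontal distance between cup and coaster below 0.025 m and angle between cup's own z axis and vertical below 0.1 rad and height (world z) of cup below 0.01 m and linear speed of cup below 0.03 m/s and contact force between cup and the fingers below 0.2 N and value of joint unit_drawer0 below 0.015 m), for 0.2 s.
2. the strip is off and every charger present lies in the pulled-out drawer (x of charger0 in the frame of drawer_in between -0.1 and 0.1 m and y of charger0 in the frame of drawer_in between -0.076 and 0.076 m and z of charger0 in the frame of drawer_in between 0 and 0.07 m and linear speed of each of charger0, charger1, charger2, charger3 below 0.03 m/s and x of charger1 in the frame of drawer_in between -0.1 and 0.1 m and y of charger1 in the frame of drawer_in between -0.076 and 0.076 m and z of charger1 in the frame of drawer_in between 0 and 0.07 m and x of charger2 in the frame of drawer_in between -0.1 and 0.1 m and y of charger2 in the frame of drawer_in between -0.076 and 0.076 m and z of charger2 in the frame of drawer_in between 0 and 0.07 m and x of charger3 in the frame of drawer_in between -0.1 and 0.1 m and y of charger3 in the frame of drawer_in between -0.076 and 0.076 m and z of charger3 in the frame of drawer_in between 0 and 0.07 m and value of joint switch above 0.4 rad and value of joint unit_drawer0 above 0.05 m), for 0.2 s.
At the end, for the whole second after the job is handed in: The drawer is shut (within 8 mm) with every charger present at rest inside it, the rocker is off (over 0.4 rad), the cup stands upright, released and at rest on the coaster (its centre within 25 mm of the coaster's centre), and the repeater is seated in its socket (within 6 mm) (horizontal distance between cup and coaster below 0.025 m and angle between cup's own z axis and vertical below 0.1 rad and height (world z) of cup below 0.01 m and linear speed of each of cup, charger0, charger1, charger2, charger3 below 0.03 m/s and contact force between cup and the fingers below 0.2 N and x of charger0 in the frame of drawer_in between -0.1 and 0.1 m and y of charger0 in the frame of drawer_in between -0.076 and 0.076 m and z of charger0 in the frame of drawer_in between 0 and 0.07 m and x of charger1 in the frame of drawer_in between -0.1 and 0.1 m and y of charger1 in the frame of drawer_in between -0.076 and 0.076 m and z of charger1 in the frame of drawer_in between 0 and 0.07 m and x of charger2 in the frame of drawer_in between -0.1 and 0.1 m and y of charger2 in the frame of drawer_in between -0.076 and 0.076 m and z of charger2 in the frame of drawer_in between 0 and 0.07 m and x of charger3 in the frame of drawer_in between -0.1 and 0.1 m and y of charger3 in the frame of drawer_in between -0.076 and 0.076 m and z of charger3 in the frame of drawer_in between 0 and 0.07 m and value of joint switch above 0.4 rad and value of joint unit_drawer0 below 0.008 m and z of repeater in the frame of strip below 0.046 m); the robot touches nothing.
It fails at once if a plug is drawn out of the strip by more than 10 mm while the strip is switched on (value of joint switch below 0.35 rad and z of any of charger0, charger1, charger2, charger3, repeater in the frame of strip above 0.05 m).
It fails at once if the repeater is pulled out or shifted by more than 10 mm (distance of repeater from where it was at the start of the episode above 0.01 m).
It fails at once if the book, plant or candle is moved by more than 25 mm (distance of any of book, plant, candle from where it was at the start of the episode above 0.025 m).
Of charger0, charger1, charger2, charger3 only 3 to 4 are there at a start; the rules pass over those that are not, and their reading is None.
At some moment in a run one of cup may be knocked a few centimetres aside while the robot is not near it.
Once in a run the grip may slacken for a moment while it holds something.
It also fails if it takes over 210 s, if anything falls off the work surface, if the arm or the gripper's body presses on something with over 40 N, if the wrist force passes 120 N, or if a joint passes its speed limit or range.

ROBOT

A 7-joint arm with a two-finger parallel gripper is mounted at the origin on the work surface. World frame = base frame: x ahead of the robot, y to its left, z up, the work surface at z = 0. Lengths are in m, angles in rad, forces in N, time in s.
With the tool pointing down it reaches from about 0.4 to 0.85 m from the base axis. Payload 4.4 kg.
Tool frame: the origin (TCP) lies on the centre line of the jaws, within the pads' length; the fingertips stand 25 mm ahead of it and the grasp point (between the pads) lies 6 mm ahead of it (env.tip_reach is the distance from the TCP to the fingertips, in m); z points along the fingers, y is the line along which they close (so a half turn about z gives the same grasp; the last joint's range is limited). The gripper opens to 94 mm and grips with 3 to 60 N. Pads are 16 mm wide; open, the fingers measure 119 mm over their backs; the gripper's body (75 mm by 177 mm) begins 78 mm behind the grasp point.
Start: joints at [-1.17, 0.628, 0.038, 1.517, -0.027, 0.996, -0.02], TCP at [0.292, 0.58, 0.207] pointing down, gripper open.
Joint ranges: [-3.06, 3.06], [-0.37, 2.12], [-1.25, 1.32], [0.18, 2.47], [-1.1, 4.24], [0.23, 1.98], [-2.94, 2.94]. Speed limits (rad/s): [2.57, 2.57, 3.14, 3.14, 3.14, 3.14, 3.14].

INTERFACE

Orientations are given as a unit quaternion [x, y, z, w].
In Python, from plant import env gives the robot as it stands.
- The arm moves only by the tool move_arm, never from a script. Its argument "plan" is a list of rows, each a list of 3 entries, a list of its own where there are three numbers: the finger opening in m, from 0 to 0.094, then the shift along the tool's x, y, z in m, then the turn about the tool's z in degrees. In form: [[hand, [dx, dy, dz], spin], ...]. A call has 1 to 20 rows; each row is the pose to reach, as a shift and turn from the pose commanded when the call began, along the tool's axes at that moment; what a row does not reach only later rows make up. A row lasts 1/10 s, in which the tool goes at most 50 mm and 8.59 degrees, less where a joint would pass 70% of its speed; a pose out of reach is approached as far as the arm can. A call with a gripper value outside its range is refused whole. The fingers move at their own pace and stop on an object; the grip force is fixed at half the most. Time passes only in rows, so rows that repeat a pose let the fingers close. It gives the time, the measured TCP pose, the force, the opening and the grip force at its end, in the units of the state.
- env.get_obs(): the state, without advancing time (a new reading comes with each control period).
- env.grab_frame(name): name is "scene" or "top" or "wrist"; returns (picture, depth): 480x640x3 uint8, red, green, blue; 480x640 float32, m along the optical axis (not along the pixel's ray), 0 where there is no reading.
- env.calibration(name): a dict with "fx", "fy", "cx", "cy" (pixels), "view" (4x4, takes a point from world to camera coordinates). Camera axes: x right, y down, z forward; pixel columns grow to the right and rows downward; lengths in m; the calibration is good to about 2 mm. The wrist camera is an equidistant fisheye: a pixel r from the principal point sees the ray r / f radians off the axis. A picture is of the moment at which its call begins: read the wrist's pose just before it. calibration takes no time and is no camera call; for the wrist camera it gives the pose at the moment of the call.
- env.close_job(): hands the job in; it is judged then, once.
The state is a dict: "clock": time; "qpos": joint angles; "qd": joint speeds; "joint_efforts": joint torques, N m; "ee_pos": TCP position; "orientation": TCP orientation; "force": force on the tool from outside, world axes, zero at the start; "wrist_torque": the same for the moment, N m; "gripper_width": finger opening in m; "gripper_force": force on a finger pad.
Only numpy, scipy, OpenCV 4.12 (cv2) and the standard library are available. Lean on these libraries where they do the work, as an engineer would, in place of code of your own. Each camera call takes 0.05 s, during which the arm holds its last target. There are 200 camera calls.

## Working session

There is one attempt and no reset: what is moved stays moved. The work goes in short steps, Python scripts to look and compute and a tool call to move; the robot and the scene stay as the last step left them, time stands still between calls to the robot, and variables do not carry over. Pictures are saved under pics/ and viewed, at most 14 in all, crops included, and the job is handed in when it is done.

Besides the shell and the picture viewer there is one more tool, called as name([rows], argument=value, ...), one row to a line, values as JSON. move_arm: Moves the arm, as the interface text tells. Its arguments: {"type":"object","properties":{"plan":{"type":"array","items":{"type":"array"}}},"required":["plan"]}

```bash
ls; mkdir -p pics
python3 - <<'E'
from plant import env
import cv2,numpy as np
o=env.get_obs();print(o)
for n in("top","scene"):
    p,d=env.grab_frame(n);cv2.imwrite(f"pics/{n}0.png",p[:,:,::-1]);np.save(f"pics/{n}0.npy",d);print(n,env.calibration(n))
E
```

```text
pics
{'clock': 0.0, 'qpos': array([-1.16978891,  0.62932422,  0.03843976,  1.51833069, -0.02699356,
        0.99627799, -0.02000655]), 'qd': array([ 0.00163378,  0.00089836,  0.00057462, -0.00094815, -0.00091589,
        0.00070633,  0.0004404 ]), 'joint_efforts': array([ 6.27242534e-04, -5.49710977e+01,  1.14380389e+00, -1.86631697e+01,
       -5.21336845e-02,  2.37507757e-02,  1.69098471e-04]), 'ee_pos': array([0.29221077, 0.57989822, 0.2060802 ]), 'orientation': array([ 2.31290378e-01,  9.72884336e-01, -8.89390368e-04, -1.98009771e-04]), 'force': array([ 0.00802211, -0.42926921, -1.11503383]), 'wrist_torque': array([-0.00764489,  0.00623901,  0.00216595]), 'gripper_force': 0.0, 'gripper_width': 0.0939368154285568}
top {'fx': 529.3291451225631, 'fy': 529.3291451225631, 'cx': 320.98918897711815, 'cy': 239.37119193989142, 'view': array([[-0.02613525, -0.99939845,  0.02279667,  0.11610228],
       [-0.99815562,  0.02483922, -0.05539284,  0.57938213],
       [ 0.05479327, -0.02420233, -0.99820436,  1.13494429],
       [ 0.        ,  0.        ,  0.        ,  1.        ]])}
scene {'fx': 513.5489001933515, 'fy': 513.5489001933515, 'cx': 322.0607445406705, 'cy': 241.95781241220752, 'view': array([[ 0.27571389,  0.96117964, -0.01074961, -0.26703594],
       [ 0.77986054, -0.23021247, -0.58208226, -0.36903772],
       [-0.56196031,  0.15210497, -0.81305885,  1.46359981],
       [ 0.        ,  0.        ,  0.        ,  1.        ]])}
```

View pics/top0.png

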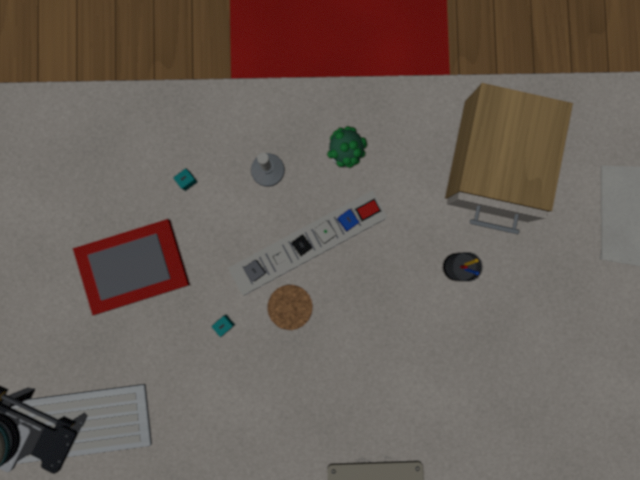

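View pics/scene0.png

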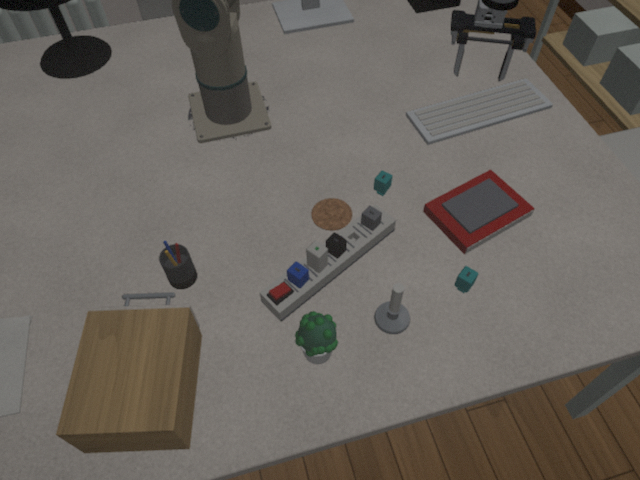

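Top view shows the strip from the rocker (369,210) to grey (255,271): blue (347,220), repeater (324,233), black (302,244), an empty socket (278,257), then grey. The cup is at (462,266), the coaster at (290,307), and the drawer handle at (495,226). No orange charger is present.

```bash
cat > h.py <<'E'
import numpy as np,cv2
from plant import env
def grab(n):
    p,d=env.grab_frame(n); return p,d,cloud(n,d)
def cloud(n,d):
    c=env.calibration(n); v,u=np.mgrid[:480,:640]
    P=np.stack([(u-c['cx'])/c['fx']*d,(v-c['cy'])/c['fy']*d,d],-1)
    V=c['view']; W=(P-V[:3,3])@V[:3,:3]; W[d==0]=np.nan; return W
def box(W,x,y,z):
    return (W[...,0]>x[0])&(W[...,0]<x[1])&(W[...,1]>y[0])&(W[...,1]<y[1])&(W[...,2]>z[0])&(W[...,2]<z[1])
def rect(Q):
    r=cv2.minAreaRect(Q[:,:2].astype(np.float32)); return cv2.boxPoints(r),r
def tool(o,p):  # shift in tool axes to bring TCP to world p
    from scipy.spatial.transform import Rotation as R
    return R.from_quat(o['orientation']).inv().apply(np.array(p)-o['ee_pos'])
E
python3 - <<'E'
from h import *
np.set_printoptions(precision=4,suppress=True)
d=np.load('pics/top0.npy');W=cloud('top',d)
for n,(u,v) in dict(rocker=(369,210),blue=(347,220),rep=(324,233),black=(302,244),empty=(285,254),grey=(255,271),cup=(450,268),coaster=(290,307),desk=(400,350),unit=(515,150),handle=(495,226)).items(): print(n,W[v,u])
U=W[80:225,440:580].reshape(-1,3);U=U[(U[:,2]>.11)&(U[:,2]<.14)];print('unit',rect(U),np.median(U[:,2]))
S=W[190:300,230:390].reshape(-1,3);T=S[(S[:,2]>.03)&(S[:,2]<.12)];print('strip',rect(T))
p=cv2.imread('pics/top0.png');H=cv2.cvtColor(p,cv2.COLOR_BGR2HSV)
m=(H[...,1]>90)&(H[...,0]<25);m[:280]=0;m[335:]=0;m[:,:260]=0;m[:,320:]=0
print('coaster',m.sum(),rect(W[m]))
ds=np.load('pics/scene0.npy');Ws=cloud('scene',ds)
for WW,nm in((W,'top'),(Ws,'scene')):
    ctr=W[268,450]
    b=box(WW,(ctr[0]-.07,ctr[0]+.07),(ctr[1]-.07,ctr[1]+.07),(.02,.083));Q=WW[b];print(nm,len(Q),rect(Q))
hb=box(W,(.3,.8),(-.6,-.2),(.06,.1));hb[:205]=0;hb[240:]=0;hb[:,:465]=0;hb[:,525:]=0;print('handle',rect(W[hb]))
cv2.imwrite('pics/c.png',cv2.resize(p[190:300,230:390],None,fx=5,fy=5,interpolation=cv2.INTER_CUBIC))
E
```

```text
rocker [ 0.6395 -0.0007  0.0535]
blue [0.617  0.0485 0.0815]
rep [0.5902 0.0969 0.0989]
black [0.57   0.1419 0.0819]
empty [0.5516 0.1789 0.04  ]
grey [0.5175 0.2385 0.0842]
cup [ 0.5131 -0.1631  0.0706]
coaster [0.4371 0.1723 0.0017]
desk [ 0.3371 -0.065   0.001 ]
unit [ 0.7466 -0.2909  0.119 ]
handle [ 0.5968 -0.2551  0.0867]
unit (array([[ 0.6061, -0.3549],
       [ 0.8414, -0.4139],
       [ 0.8882, -0.227 ],
       [ 0.6529, -0.1681]], dtype=float32), ((0.7471625804901123, -0.2909662425518036), (0.1926150918006897, 0.2426057606935501), 75.93859100341797)) 0.120467324554138
strip (array([[ 0.4667,  0.2727],
       [ 0.6254, -0.0397],
       [ 0.6845, -0.0097],
       [ 0.5258,  0.3027]], dtype=float32), ((0.5755970478057861, 0.13148969411849976), (0.06635337322950363, 0.35039016604423523), 26.932178497314453))
coaster 1528 (array([[0.3789, 0.178 ],
       [0.4508, 0.1156],
       [0.4963, 0.168 ],
       [0.4244, 0.2304]], dtype=float32), ((0.43759435415267944, 0.17299534380435944), (0.06939365714788437, 0.09525343775749207), 49.03184509277344))
top 709 (array([[ 0.4752, -0.1807],
       [ 0.5055, -0.2337],
       [ 0.5571, -0.2042],
       [ 0.5268, -0.1512]], dtype=float32), ((0.5161441564559937, -0.19247034192085266), (0.059465568512678146, 0.06105782464146614), 29.762285232543945))
scene 841 (array([[ 0.474 , -0.1817],
       [ 0.5084, -0.2343],
       [ 0.5603, -0.2002],
       [ 0.5259, -0.1477]], dtype=float32), ((0.5171586275100708, -0.1909942328929901), (0.06209305673837662, 0.06278115510940552), 33.22000503540039))
handle (array([[ 0.5795, -0.3207],
       [ 0.636 , -0.3246],
       [ 0.6444, -0.2023],
       [ 0.5879, -0.1984]], dtype=float32), ((0.6119537949562073, -0.2615194320678711), (0.12257080525159836, 0.05663624405860901), 86.07115936279297))
```

View pics/c.png

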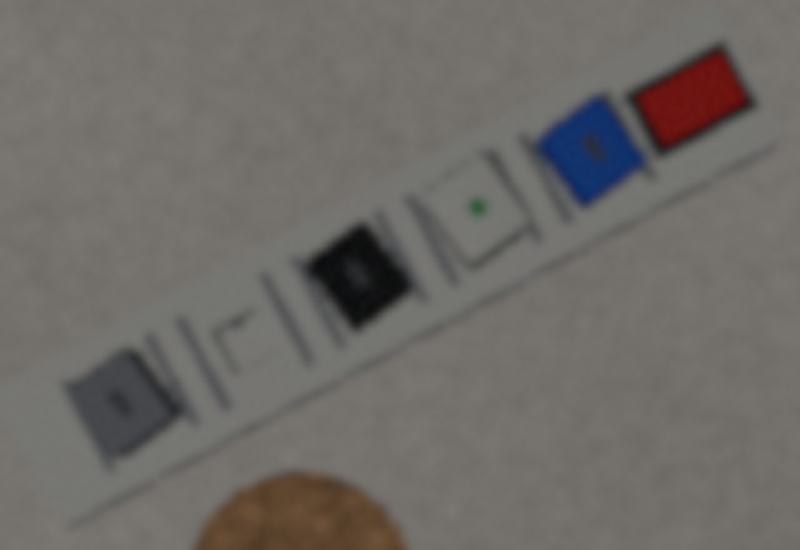

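The rocker is at the -y end, blue at -95, the repeater (green lamp) at -40, black at 15, the socket at 70 empty, and grey at 125. That makes three chargers.

First move: above the cup, with tool y along the strip's x (27°).

```bash
cat >> h.py <<'E'
S0=np.array([.5756,.1315]);sx=np.array([.8916,.4529]);sy=np.array([-.4529,.8916])
U0=np.array([.7472,-.291]);ux=np.array([.970,-.243]);uy=np.array([.243,.970])
def strip(y,x=0): return S0+sx*x+sy*y
def unit(x,y=0): return U0+ux*x+uy*y
def to(p,az=None):
    from scipy.spatial.transform import Rotation as R
    o=env.get_obs();ty=R.from_quat(o['orientation']).as_matrix()[:,1]
    a=np.degrees(np.arctan2(ty[1],ty[0])); 
    print('shift mm',np.round(tool(o,p)*1000,1),'spin',None if az is None else round(-((az-a+90)%180-90),1),'az',round(a,1),'pos',np.round(o['ee_pos'],4),'t',o['clock'],'j7',o['qpos'][6].round(2),'g',o['gripper_width'].round(4))
E
python3 - <<'E'
from h import *
to([.517,-.1918,.26],27)
E
```

```text
Traceback (most recent call last):
  File "h.py", line 24, in to
    print('shift mm',np.round(tool(o,p)*1000,1),'spin',None if az is None else round(-((az-a+90)%180-90),1),'az',round(a,1),'pos',np.round(o['ee_pos'],4),'t',o['clock'],'j7',o['qpos'][6].round(2),'g',o['gripper_width'].round(4))
                                                                                                                                                                                                        ^^^^^^^^^^^^^^^^^^^^^^^^
AttributeError: 'float' object has no attribute 'round'
```

```bash
sed -i "s/o\['gripper_width'\].round(4)/round(o['gripper_width'],4)/" h.py
python3 - <<'E'
from h import *
to([.517,-.1918,.26],27)
E
```

```text
shift mm [-548.  -588.1  -52.9] spin 36.3 az 63.3 pos [0.2922 0.58   0.2061] t 0.1 j7 -0.02 g 0.094
```

move_arm([
  [0.094,[-548,-588,-53],36.3],
])

```text
clock: 0.2
ee_pos: [0.3022, 0.5377, 0.2086]
orientation: [0.301, 0.954, 0.001, -0.002]
force: [0.1, -0.7, 0.7]
gripper_width: 0.0939
gripper_force: 0.0
```

Shifts are in metres, and I sent millimetres. The row was clipped to a short step in the right direction, so no harm was done.

```bash
sed -i "s/'shift mm',np.round(tool(o,p)\*1000,1)/'shift',np.round(tool(o,p),4)/" h.py
python3 - <<'E'
from h import *
to([.517,-.1918,.26],27)
E
```

```text
shift [-0.5943 -0.4742 -0.0548] spin 28.0 az 55.0 pos [0.3022 0.5377 0.2086] t 0.2 j7 -0.09 g 0.0939
```

move_arm([
  [0.094,[-0.594,-0.474,-0.055],28],
  [0.094,[-0.594,-0.474,-0.055],28],
  [0.094,[-0.594,-0.474,-0.055],28],
  [0.094,[-0.594,-0.474,-0.055],28],
  [0.094,[-0.594,-0.474,-0.055],28],
  [0.094,[-0.594,-0.474,-0.055],28],
  [0.094,[-0.594,-0.474,-0.055],28],
  [0.094,[-0.594,-0.474,-0.055],28],
  [0.094,[-0.594,-0.474,-0.055],28],
  [0.094,[-0.594,-0.474,-0.055],28],
  [0.094,[-0.594,-0.474,-0.055],28],
  [0.094,[-0.594,-0.474,-0.055],28],
  [0.094,[-0.594,-0.474,-0.055],28],
  [0.094,[-0.594,-0.474,-0.055],28],
  [0.094,[-0.594,-0.474,-0.055],28],
  [0.094,[-0.594,-0.474,-0.055],28],
  [0.094,[-0.594,-0.474,-0.055],28],
  [0.094,[-0.594,-0.474,-0.055],28],
  [0.094,[-0.594,-0.474,-0.055],28],
  [0.094,[-0.594,-0.474,-0.055],28],
])

```text
clock: 2.2
ee_pos: [0.5168, -0.1955, 0.2652]
orientation: [0.524, 0.852, 0.0, -0.0]
force: [0.4, -0.9, -0.3]
gripper_width: 0.094
gripper_force: 0.0
```

```bash
cat >> h.py <<'E'
def cup(n='scene',near=None):
    p,d,W=grab(n)
    b=box(W,(.3,.62),(-.33,-.05),(.02,.083)) if near is None else box(W,(near[0]-.09,near[0]+.09),(near[1]-.09,near[1]+.09),(.02,.083))
    h=cv2.cvtColor(p,cv2.COLOR_RGB2HSV); b&=(h[...,2]<110)
    Q=W[b]; r=rect(Q)[1]; print('cup',n,len(Q),np.round(r[0],4),np.round(r[1],4)); return r[0]
E
python3 - <<'E'
from h import *
c=cup('scene')
to([.517,-.1918,.066],27)
E
```

```text
cup scene 894 [ 0.5623 -0.2176] [0.0843 0.1642]
shift [0.0035 0.0019 0.1993] spin -0.2 az 26.8 pos [ 0.5169 -0.1959  0.2653] t 2.25 j7 0.97 g 0.0941
```

Run:
```python
from h import *
p,d,W=grab('scene')
b=box(W,(.44,.575),(-.27,-.12),(.025,.07));Q=W[b];print(len(Q),rect(Q)[1],Q[:,:2].mean(0))
Q0=cloud('scene',np.load('pics/scene0.npy'));b0=box(Q0,(.44,.575),(-.27,-.12),(.025,.07));print(b0.sum(),Q0[b0][:,:2].mean(0))
to([.517,-.1918,.066],27)
```

```text
593 ((0.5179151296615601, -0.19212880730628967), (0.06105750799179077, 0.06010584160685539), 38.06315612792969) [ 0.52511951 -0.19010177]
590 [ 0.52489341 -0.19017037]
shift [0.0038 0.002  0.1994] spin -0.2 az 26.8 pos [ 0.5169 -0.1963  0.2654] t 2.3 j7 0.97 g 0.0942
```

move_arm([
  [0.094,[0.004,0.002,0.05],0],
  [0.094,[0.004,0.002,0.1],0],
  [0.094,[0.004,0.002,0.15],0],
  [0.094,[0.004,0.002,0.18],0],
  [0.094,[0.004,0.002,0.199],0],
  [0.094,[0.004,0.002,0.199],0],
  [0.05,[0.004,0.002,0.199],0],
  [0.05,[0.004,0.002,0.199],0],
  [0.05,[0.004,0.002,0.199],0],
  [0.05,[0.004,0.002,0.199],0],
  [0.05,[0.004,0.002,0.199],0],
  [0.05,[0.004,0.002,0.199],0],
])

```text
clock: 3.5
ee_pos: [0.5174, -0.1933, 0.0671]
orientation: [0.525, 0.851, 0.0, 0.001]
force: [-0.6, 0.7, 6.5]
gripper_width: 0.0617
gripper_force: 30.0
```

Run:
```python
from h import *
to([.4372,.1725,.19])
```

```text
shift [ 0.3628  0.0926 -0.1231] spin None az 26.7 pos [ 0.5174 -0.1933  0.0671] t 3.5 j7 1.07 g 0.0617
```

Gripped at 62 mm. Next: lift and carry it to above the coaster.

move_arm([
  [0.05,[0,0,-0.04],0],
  [0.05,[0,0,-0.08],0],
  [0.05,[0,0,-0.12],0],
  [0.05,[0.04,0.01,-0.123],0],
  [0.05,[0.08,0.02,-0.123],0],
  [0.05,[0.12,0.03,-0.123],0],
  [0.05,[0.16,0.04,-0.123],0],
  [0.05,[0.2,0.05,-0.123],0],
  [0.05,[0.24,0.06,-0.123],0],
  [0.05,[0.28,0.07,-0.123],0],
  [0.05,[0.32,0.08,-0.123],0],
  [0.05,[0.35,0.09,-0.123],0],
  [0.05,[0.363,0.093,-0.123],0],
  [0.05,[0.363,0.093,-0.123],0],
  [0.05,[0.363,0.093,-0.123],0],
])

```text
clock: 5.0
ee_pos: [0.4371, 0.1713, 0.1891]
orientation: [0.526, 0.851, -0.001, 0.0]
force: [-0.5, -0.6, -2.6]
gripper_width: 0.0614
gripper_force: 30.0
```

Run:
```python
from h import *
for n in('scene','top'):
    p,d,W=grab(n)
    b=box(W,(.36,.52),(.09,.26),(.1,.25));Q=W[b]
    if n=='scene':cv2.imwrite('pics/s1.png',p[120:320,220:460,::-1])
to([.4372,.1725,.071])
```

```text
shift [0.0017 0.0006 0.1183] spin None az 26.5 pos [0.4374 0.1708 0.1893] t 5.1 j7 0.26 g 0.0615
```

View pics/s1.png

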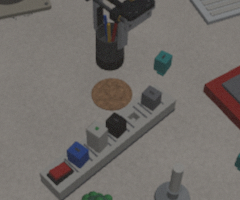

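The cup is held upright at about (110,50), over the coaster at (112,95). Lower it and release.

move_arm([
  [0.05,[0.002,0.001,0.04],0],
  [0.05,[0.002,0.001,0.08],0],
  [0.05,[0.002,0.001,0.105],0],
  [0.05,[0.002,0.001,0.114],0],
  [0.05,[0.002,0.001,0.119],0],
  [0.05,[0.002,0.001,0.119],0],
  [0.075,[0.002,0.001,0.119],0],
  [0.09,[0.002,0.001,0.119],0],
  [0.09,[0.002,0.001,0.119],0],
  [0.09,[0.002,0.001,0.119],0],
  [0.094,[0.002,0.001,0.08],0],
  [0.094,[0.002,0.001,0.04],0],
  [0.094,[0.002,0.001,0],0],
  [0.094,[0.002,0.001,-0.03],0],
  [0.094,[0.002,0.001,-0.03],0],
])

```text
clock: 6.6
ee_pos: [0.4396, 0.1763, 0.2231]
orientation: [0.525, 0.851, 0.004, 0.002]
force: [0.7, -0.1, -1.0]
gripper_width: 0.0941
gripper_force: 0.0
```

Run:
```python
from h import *
p,d,W=grab('scene')
b=box(W,(.36,.51),(.1,.25),(.025,.07));Q=W[b]
Q=Q[((Q[:,:2]-S0)@sx)<-.05];print(len(Q),rect(Q)[1])
to([.5,.05,.23])
q=strip(-162);to([*q,.15])
```

```text
455 ((0.43861985206604004, 0.1737787276506424), (0.059282634407281876, 0.06426100432872772), 86.50145721435547)
shift [-0.1403 -0.0012 -0.0091] spin None az 26.7 pos [0.4381 0.1759 0.221 ] t 6.65 j7 0.24 g 0.0942
shift [-1.621057e+02  7.724000e-01 -3.500000e-03] spin None az 26.7 pos [0.4381 0.1759 0.221 ] t 6.65 j7 0.24 g 0.0942
```

Cup measured at (0.4386, 0.1738), 2 mm from the coaster's centre. Now the rocker.

Run:
```python
from h import *
to([*strip(-.164),.15])
```

```text
shift [-0.2655  0.1032  0.0714] spin None az 26.7 pos [0.4381 0.1759 0.221 ] t 6.65 j7 0.24 g 0.0942
```

move_arm([
  [0.0,[-0.044,0.017,0],0],
  [0.0,[-0.088,0.034,0],0],
  [0.0,[-0.132,0.051,0],0],
  [0.0,[-0.176,0.068,0],0],
  [0.0,[-0.22,0.085,0],0],
  [0.0,[-0.2655,0.103,0],0],
  [0.0,[-0.2655,0.103,0.04],0],
  [0.0,[-0.2655,0.103,0.071],0],
  [0.0,[-0.2655,0.103,0.09],0],
  [0.0,[-0.2655,0.103,0.09],0],
  [0.0,[-0.2655,0.103,0.09],0],
])

```text
clock: 7.75
ee_pos: [0.6476, -0.016, 0.1283]
orientation: [0.525, 0.851, -0.001, -0.001]
force: [0.1, -0.2, 0.6]
gripper_width: 0.0098
gripper_force: 0.0
```

Run:
```python
from h import *
to([*strip(-.164),.076],27)
```

```text
shift [0.0001 0.0027 0.0523] spin -0.4 az 26.6 pos [ 0.6476 -0.016   0.1283] t 7.75 j7 0.7 g 0.0098
```

move_arm([
  [0.0,[0,0.002,0.02],0],
  [0.0,[0,0.002,0.035],0],
  [0.0,[0,0.002,0.042],0],
  [0.0,[0,0.002,0.047],0],
  [0.0,[0,0.002,0.051],0],
  [0.0,[0,0.002,0.053],0],
  [0.0,[0,0.002,0.053],0],
])

```text
clock: 8.45
ee_pos: [0.6501, -0.015, 0.0763]
orientation: [0.525, 0.851, 0.0, 0.0]
force: [0.7, 0.4, 0.0]
gripper_width: 0.0007
gripper_force: 0.0
```

move_arm([
  [0.0,[0,0,0.002],0],
  [0.0,[0,0,0.003],0],
  [0.0,[0,0,0.003],0],
  [0.0,[0,0,-0.04],0],
  [0.0,[0,0,-0.08],0],
  [0.0,[-0.04,0,-0.12],0],
  [0.0,[-0.08,0,-0.14],0],
  [0.0,[-0.12,0,-0.14],0],
  [0.0,[-0.16,0,-0.14],0],
  [0.0,[-0.2,0,-0.14],0],
  [0.0,[-0.24,0,-0.14],0],
  [0.0,[-0.24,0,-0.14],0],
  [0.0,[-0.24,0,-0.14],0],
])

```text
clock: 9.75
ee_pos: [0.7571, -0.2306, 0.2153]
orientation: [0.526, 0.851, -0.0, -0.001]
force: [-0.1, 0.6, 0.3]
gripper_width: 0.0001
gripper_force: 0.0
```

Run:
```python
from h import *
np.set_printoptions(precision=4,suppress=True)
W0={n:cloud(n,np.load(f'pics/{n}0.npy')) for n in('top','scene')}
for n in('top','scene'):
    p,d,W=grab(n)
    for nm,X in(('before',W0[n]),('now',W)):
        L=(X[...,:2]-S0); y=L@sy; x=L@sx
        print(n,nm,[round(float(np.nanmedian(X[(abs(x)<.009)&(abs(y-yy)<.004)][:,2])),4) for yy in(-.161,-.153,-.145,-.137,-.130)])
    cv2.imwrite(f'pics/{n}2.png',p[:,:,::-1])
p=cv2.imread('pics/scene2.png');cv2.imwrite('pics/s2c.png',cv2.resize(p[160:320,140:400],None,fx=3,fy=3))
```

```text
top before [0.0594, 0.058, 0.0561, 0.0549, 0.053]
top now [0.0593, 0.0578, 0.0554, 0.0544, 0.0531]
scene before [0.0582, 0.0592, 0.0575, 0.0549, 0.0545]
scene now [0.0586, 0.0586, 0.0569, 0.0547, 0.0536]
```

View pics/s2c.png

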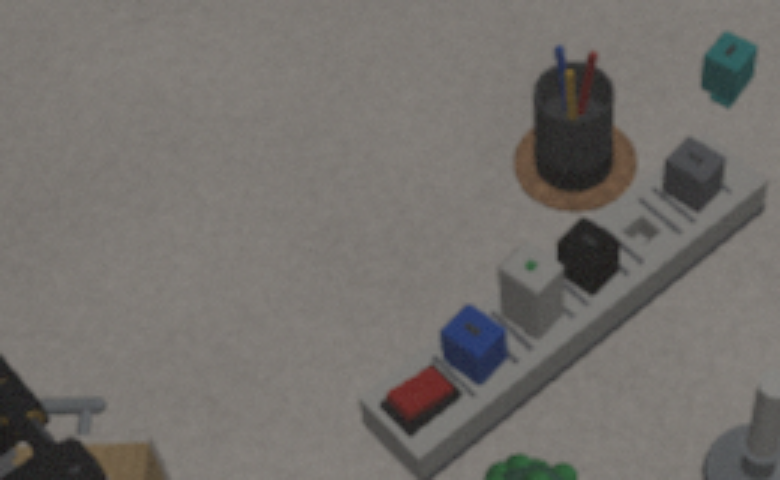

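Run:
```python
from h import *
print(env.tip_reach, [a for a in dir(env) if a[0]!='_'])
to([*strip(-.158),.12],27)
```

```text
0.025 ['PlanningError', 'calibration', 'close_job', 'get_obs', 'grab_frame', 'tip_reach']
shift [ 0.2444 -0.0006  0.0966] spin -0.3 az 26.7 pos [ 0.7577 -0.2276  0.2162] t 9.85 j7 0.89 g 0.0003
```

Run:
```python
from h import *
for n in('top','scene'):
    p=cv2.imread(f'pics/{n}2.png');d=np.load(f'pics/{n}0.npy');W=cloud(n,d)
    h=cv2.cvtColor(p,cv2.COLOR_BGR2HSV);L=W[...,:2]-S0
    m=(h[...,1]>150)&((h[...,0]<8)|(h[...,0]>172))&(abs(L@sx)<.05)&(abs(L@sy)<.2)
    print(n,m.sum(),np.percentile((L@sx)[m],[1,50,99]),np.percentile((L@sy)[m],[1,50,99]))
```

```text
top 232 [-0.01261543 -0.00061067  0.01150294] [-0.16604773 -0.14452277 -0.1252535 ]
scene 137 [-0.00856603  0.00279429  0.01293203] [-0.1620385  -0.14461658 -0.12670398]
```

move_arm([
  [0.0,[0.05,0,0],0],
  [0.0,[0.1,0,0],0],
  [0.0,[0.15,0,0],0],
  [0.0,[0.2,0,0],0],
  [0.0,[0.24,0,0],0],
  [0.0,[0.2445,0,0.04],0],
  [0.0,[0.2445,0,0.08],0],
  [0.0,[0.2445,0,0.1],0],
  [0.0,[0.2445,0,0.115],0],
  [0.0,[0.2445,0,0.125],0],
  [0.0,[0.2445,0,0.13],0],
  [0.0,[0.2445,0,0.133],0],
  [0.0,[0.2445,0,0.133],0],
])

```text
clock: 11.15
ee_pos: [0.6484, -0.011, 0.0837]
orientation: [0.525, 0.851, 0.0, 0.0]
force: [-1.3, 0.3, -0.2]
gripper_width: 0.0005
gripper_force: 0.0
```

move_arm([
  [0.0,[0,0,0.003],0],
  [0.0,[0,0,0.005],0],
])

```text
clock: 11.35
ee_pos: [0.6484, -0.0111, 0.0787]
orientation: [0.525, 0.851, 0.0, 0.0]
force: [0.2, 1.0, -0.4]
gripper_width: 0.0008
gripper_force: 0.0
```

move_arm([
  [0.0,[0,0,0.003],0],
  [0.0,[0,0,0.004],0],
])

```text
clock: 11.55
ee_pos: [0.6478, -0.0109, 0.074]
orientation: [0.525, 0.851, -0.0, -0.0]
force: [0.0, -0.4, -0.4]
gripper_width: 0.0004
gripper_force: 0.0
```

No contact force at all, so I'll look with the arm in place.

Run:
```python
from h import *
p,d,W=grab('scene')
cv2.imwrite('pics/s3.png',cv2.resize(p[200:340,190:380,::-1],None,fx=4,fy=4,interpolation=cv2.INTER_CUBIC))
```

```text
(no output)
```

View pics/s3.png

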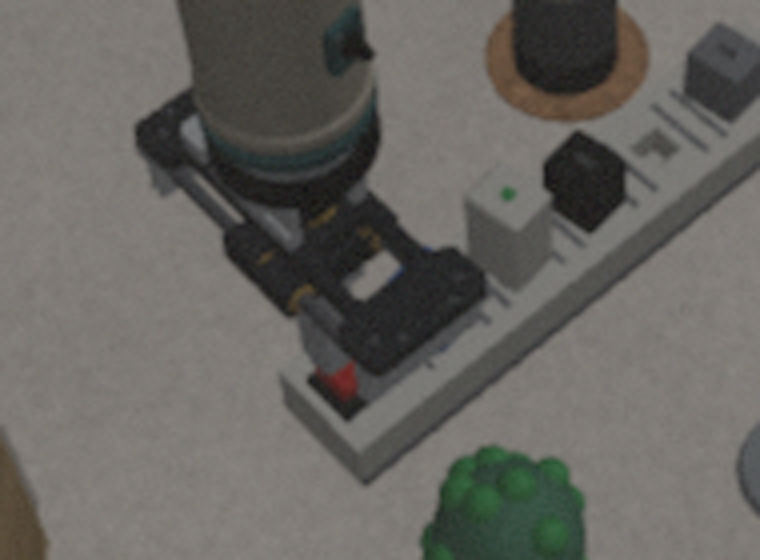

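move_arm([
  [0.0,[0,0,-0.04],0],
  [0.0,[0,0,-0.08],0],
  [0.0,[-0.04,0,-0.12],0],
  [0.0,[-0.08,0,-0.14],0],
  [0.0,[-0.12,0,-0.14],0],
  [0.0,[-0.16,0,-0.14],0],
  [0.0,[-0.16,0,-0.14],0],
])

```text
clock: 12.3
ee_pos: [0.7199, -0.1624, 0.214]
orientation: [0.528, 0.849, -0.002, 0.002]
force: [-0.1, -0.1, -0.4]
gripper_width: 0.0001
gripper_force: 0.0
```

Run:
```python
from h import *
for n in('top','scene'):
    p,d,W=grab(n)
    L=(W[...,:2]-S0); y=L@sy; x=L@sx
    print(n,[round(float(np.nanmedian(W[(abs(x)<.009)&(abs(y-yy)<.004)][:,2])),4) for yy in(-.161,-.153,-.145,-.137,-.130)])
    q=p if n=='scene' else None
    if n=='scene': cv2.imwrite('pics/s4.png',cv2.resize(p[200:340,190:380,::-1],None,fx=4,fy=4,interpolation=cv2.INTER_CUBIC))
    if n=='scene':
        o=env.get_obs();b=box(W,(o['ee_pos'][0]-.12,o['ee_pos'][0]+.12),(o['ee_pos'][1]-.12,o['ee_pos'][1]+.12),(.14,.5));Q=W[b]
        for z in np.arange(.14,.34,.01):
            k=Q[(Q[:,2]>z)&(Q[:,2]<z+.01)]
            if len(k):print(round(z,2),len(k),k.mean(0))
        print(o['ee_pos'])
```

```text
top [0.0601, 0.0577, 0.0562, 0.0544, 0.0521]
scene [0.059, 0.0592, 0.0565, 0.055, 0.0533]
0.28 20 [ 0.72795946 -0.14891274  0.28605511]
0.29 4 [ 0.73049612 -0.15121266  0.29092384]
0.3 26 [ 0.74894742 -0.13915883  0.30825614]
0.31 261 [ 0.76424469 -0.13898443  0.31546135]
0.32 321 [ 0.74116207 -0.15985879  0.32525937]
0.33 521 [ 0.74256044 -0.15505017  0.33410605]
[ 0.71933839 -0.15517755  0.21357284]
```

View pics/s4.png

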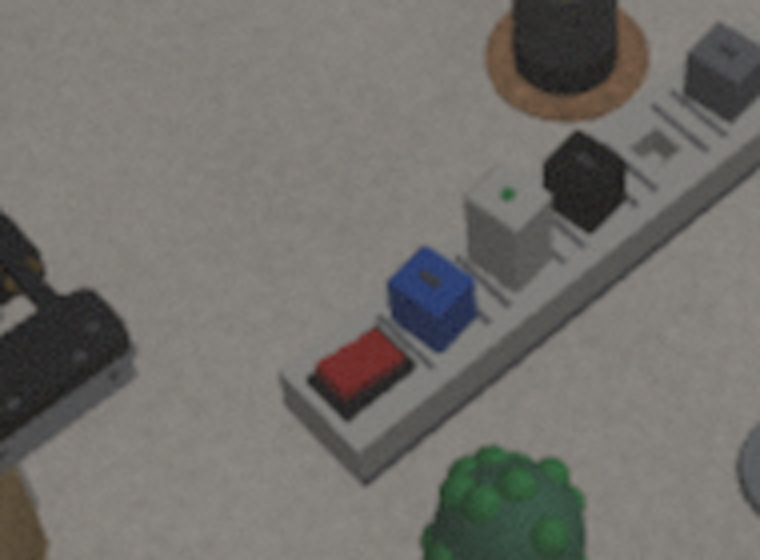

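Not visibly pressed: the rocker's -y end is still up, and the gripper body hides the fingertips from this view. I'll go back and check with the wrist camera.

move_arm([
  [0.0,[0.05,0,0],0],
  [0.0,[0.1,0,0],0],
  [0.0,[0.15,0,0],0],
  [0.0,[0.16,0,0.04],0],
  [0.0,[0.16,0,0.08],0],
  [0.0,[0.16,0,0.11],0],
  [0.0,[0.16,0,0.12],0],
  [0.0,[0.16,0,0.12],0],
])

```text
clock: 13.2
ee_pos: [0.6467, -0.0095, 0.0932]
orientation: [0.524, 0.851, -0.0, -0.001]
force: [-0.1, -0.4, 0.4]
gripper_width: 0.0003
gripper_force: 0.0
```

Run:
```python
from h import *
np.set_printoptions(precision=4,suppress=True)
to([*strip(-.160),.08],27)
c=env.calibration('wrist');print(c)
p,d=env.grab_frame('wrist');cv2.imwrite('pics/w1.png',p[:,:,::-1])
def proj(P):
    q=c['view'][:3,:3]@np.array(P)+c['view'][:3,3];th=np.arctan2(np.hypot(q[0],q[1]),q[2]);a=np.arctan2(q[1],q[0])
    return (c['cx']+c['fx']*th*np.cos(a)).round(),(c['cy']+c['fx']*th*np.sin(a)).round()
o=env.get_obs()
from scipy.spatial.transform import Rotation as R
M=R.from_quat(o['orientation']).as_matrix()
print('tip',proj(o['ee_pos']+M@[0,0,.025]),'press',proj([*strip(-.1615),.06]),'pivot',proj([*strip(-.145),.056]),'blue',proj([*strip(-.095),.08]))
```

```text
shift [-0.0021  0.0005  0.0132] spin -0.3 az 26.7 pos [ 0.6467 -0.0095  0.0932] t 13.2 j7 0.71 g 0.0003
{'fx': 371.64829954431775, 'fy': 371.64829954431775, 'cx': 319.26662385059257, 'cy': 239.83699377063454, 'view': array([[ 0.8927,  0.4506, -0.0035, -0.5722],
       [ 0.4353, -0.8603,  0.2653, -0.2862],
       [ 0.1166, -0.2384, -0.9642,  0.2041],
       [ 0.    ,  0.    ,  0.    ,  1.    ]])}
tip (np.float64(322.0), np.float64(280.0)) press (np.float64(321.0), np.float64(277.0)) pivot (np.float64(321.0), np.float64(250.0)) blue (np.float64(321.0), np.float64(170.0))
```

View pics/w1.png

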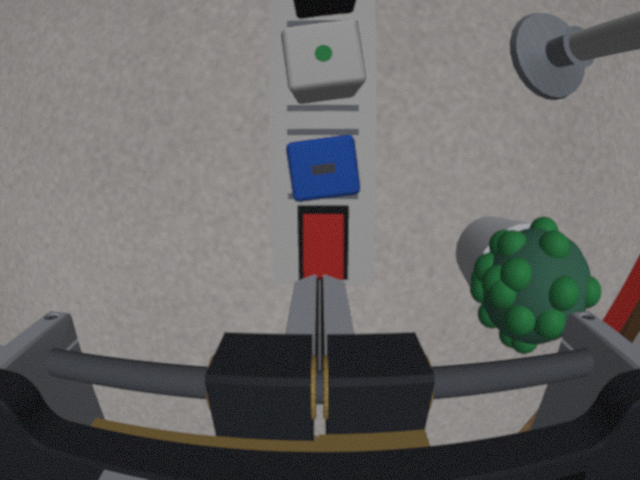

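The wrist view shows the fingertip's near edge at (321,278), while the rocker spans rows 208 to 282. The tips only graze the end, so I'll press about 9 mm further in.

move_arm([
  [0.0,[0.009,0,0],0],
  [0.0,[0.009,0,0.004],0],
  [0.0,[0.009,0,0.009],0],
  [0.0,[0.009,0,0.012],0],
])

```text
clock: 13.65
ee_pos: [0.644, -0.0029, 0.0823]
orientation: [0.525, 0.851, 0.0, 0.0]
force: [-0.9, 0.4, 0.4]
gripper_width: 0.0004
gripper_force: 0.0
```

Run:
```python
from h import *
o=env.get_obs();L=o['ee_pos'][:2]-S0;print(L@sx,L@sy,o['ee_pos'][2],o['force'])
p,d=env.grab_frame('wrist');cv2.imwrite('pics/w2.png',cv2.resize(p[140:340,220:420,::-1],None,fx=2.5,fy=2.5))
```

```text
0.0001396587797281616 -0.1507971753503105 0.0822890063798236 [-0.85607933  0.42831951  0.35687084]
```

View pics/w2.png

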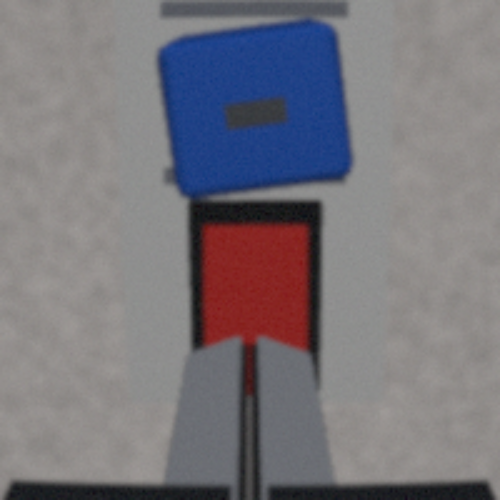

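move_arm([
  [0.0,[0,0,0.003],0],
  [0.0,[0,0,0.006],0],
])

```text
clock: 13.9
ee_pos: [0.644, -0.0032, 0.076]
orientation: [0.525, 0.851, -0.0, 0.0]
force: [0.6, 0.3, 0.0]
gripper_width: 0.0009
gripper_force: 0.0
```

move_arm([
  [0.0,[0,0,0.002],0],
  [0.0,[0,0,0.004],0],
])

```text
clock: 14.1
ee_pos: [0.6439, -0.003, 0.072]
orientation: [0.525, 0.851, -0.0, -0.0]
force: [-0.7, -0.0, 0.7]
gripper_width: 0.0007
gripper_force: 0.0
```

move_arm([
  [0.0,[0,0,0.002],0],
  [0.0,[0,0,0.003],0],
])

```text
clock: 14.3
ee_pos: [0.6439, -0.0029, 0.069]
orientation: [0.525, 0.851, -0.0, -0.0]
force: [-0.1, 0.0, -0.1]
gripper_width: 0.0004
gripper_force: 0.0
```

Run:
```python
from h import *
o=env.get_obs();L=o['ee_pos'][:2]-S0;print(L@sx,L@sy,o['ee_pos'][2],o['force'],o['wrist_torque'])
p,d=env.grab_frame('wrist');cv2.imwrite('pics/w3.png',cv2.resize(p[140:340,220:420,::-1],None,fx=2.5,fy=2.5))
```

```text
-3.347761022111925e-07 -0.15074732772714983 0.06901333666873555 [-0.13564158  0.00840112 -0.07948277] [0.00456262 0.01001596 0.032852  ]
```

View pics/w3.png

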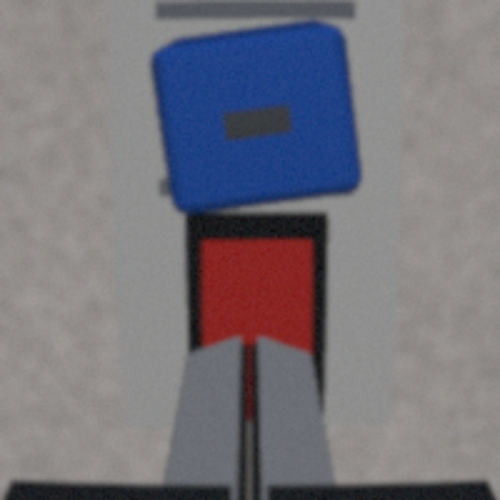

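Run:
```python
from h import *
np.set_printoptions(precision=4,suppress=True)
c=env.calibration('wrist');p,d=env.grab_frame('wrist')
v,u=np.mgrid[:480,:640];dx=u-c['cx'];dy=v-c['cy'];r=np.hypot(dx,dy)+1e-9;th=r/c['fx'];t=np.tan(th)
P=np.stack([dx/r*t*d,dy/r*t*d,d],-1);V=c['view'];W=(P-V[:3,3])@V[:3,:3];W[d==0]=np.nan
for uu in(310,319,330):
  for vv in list(range(235,300,6)):
    w=W[vv,uu];L=w[:2]-S0;print(uu,vv,np.array([L@sx,L@sy,w[2]])*1000,p[vv,uu])
o=env.get_obs();print(o['ee_pos'],o['qpos'])
```

```text
310 235 [  -5.7322 -125.1585   45.3142] [75 30 29]
310 241 [  -5.5795 -126.7871   51.9433] [137  37  32]
310 247 [  -5.6177 -130.2041   51.895 ] [135  35  32]
310 253 [  -5.6448 -133.5222   52.2696] [139  41  38]
310 259 [  -5.6454 -136.5449   53.5959] [138  36  34]
310 265 [  -5.6612 -139.7307   54.4287] [138  38  36]
310 271 [  -5.6663 -142.7807   55.6541] [137  36  32]
310 277 [  -5.2758 -140.6654   70.1813] [111 108 113]
310 283 [  -5.0213 -139.9641   80.006 ] [107 113 117]
310 289 [  -4.8712 -140.4493   86.2714] [107 112 117]
310 295 [  -4.6997 -140.4514   93.1797] [107 109 116]
319 235 [  -0.6955 -125.1435   45.4415] [75 29 28]
319 241 [  -0.6891 -126.9188   51.535 ] [138  35  32]
319 247 [  -0.7012 -130.1453   52.1473] [136  34  27]
319 253 [  -0.7095 -133.0436   53.8358] [136  30  24]
319 259 [  -0.7209 -136.2143   54.6315] [141  44  43]
319 265 [  -0.739  -140.0138   53.6624] [138  39  37]
319 271 [  -0.7429 -142.4729   56.5217] [137  36  38]
319 277 [  -0.7578 -145.9895   56.493 ] [109  29  30]
319 283 [  -0.6915 -141.1745   77.0548] [73 30 28]
319 289 [  -0.6816 -141.9081   82.8658] [72 28 27]
319 295 [  -0.6618 -141.4657   90.9175] [66 25 23]
330 235 [   5.4457 -125.0659   45.8165] [75 24 21]
330 241 [   5.2989 -126.9069   51.6534] [139  43  37]
330 247 [   5.2858 -130.0259   52.6223] [142  45  41]
330 253 [   5.2777 -133.1894   53.4461] [140  39  38]
330 259 [   5.304  -136.7618   53.061 ] [137  35  30]
330 265 [   5.2647 -139.5359   55.0922] [139  40  38]
330 271 [   5.2928 -143.1618   54.7274] [139  36  35]
330 277 [   4.8413 -140.1353   71.6381] [116 102 107]
330 283 [   4.6053 -139.6947   80.7509] [106 110 114]
330 289 [   4.4734 -140.5435   86.1269] [108 110 116]
330 295 [   4.2594 -139.9361   94.4077] [108 112 116]
[ 0.6439 -0.0029  0.0691] [-0.2184  0.8052  0.3072  1.6546 -0.3316  0.7338  0.7136]
```

By wrist depth, the closed fingertips are at about z = 65 mm when the TCP is at 69. When closed they reach only about 5 mm past the TCP, so there was never contact. I'll move back toward the end and press deeper, watching the force.

move_arm([
  [0.0,[-0.009,0,0],0],
  [0.0,[-0.009,0,0.002],0],
  [0.0,[-0.009,0,0.005],0],
  [0.0,[-0.009,0,0.005],0],
])

```text
clock: 14.8
ee_pos: [0.6475, -0.0109, 0.0637]
orientation: [0.525, 0.851, -0.0, -0.001]
force: [0.5, -0.5, -0.0]
gripper_width: 0.0006
gripper_force: 0.0
```

move_arm([
  [0.0,[0,0,0.003],0],
  [0.0,[0,0,0.004],0],
])

```text
clock: 15.0
ee_pos: [0.6483, -0.0112, 0.0606]
orientation: [0.525, 0.851, 0.0, 0.0]
force: [-1.1, -0.5, 5.3]
gripper_width: 0.0007
gripper_force: 2.5
```

move_arm([
  [0.0,[0,0,0.002],0],
  [0.0,[0,0,0.003],0],
])

```text
clock: 15.2
ee_pos: [0.6487, -0.012, 0.058]
orientation: [0.525, 0.851, -0.0, 0.001]
force: [-0.1, -2.2, 6.2]
gripper_width: 0.0003
gripper_force: 3.0
```

Contact, with 5–6 N. Keep pressing.

move_arm([
  [0.0,[0,0,0.002],0],
  [0.0,[0,0,0.004],0],
])

```text
clock: 15.4
ee_pos: [0.6492, -0.0127, 0.0552]
orientation: [0.525, 0.851, 0.0, 0.002]
force: [-2.3, -3.1, 12.3]
gripper_width: 0.0005
gripper_force: 6.7
```

move_arm([
  [0.0,[0,0,0.001],0],
  [0.0,[0,0,0.002],0],
  [0.0,[0,0,0.002],0],
])

```text
clock: 15.7
ee_pos: [0.6493, -0.0127, 0.0548]
orientation: [0.525, 0.851, 0.0, 0.002]
force: [-5.0, -2.1, 21.6]
gripper_width: 0.0005
gripper_force: 10.2
```

move_arm([
  [0.0,[0,0,-0.04],0],
  [0.0,[0,0,-0.08],0],
  [0.0,[-0.04,0,-0.12],0],
  [0.0,[-0.08,0,-0.15],0],
  [0.0,[-0.12,0,-0.16],0],
  [0.0,[-0.16,0,-0.16],0],
  [0.0,[-0.2,0,-0.16],0],
  [0.0,[-0.2,0,-0.16],0],
])

```text
clock: 16.5
ee_pos: [0.7373, -0.1977, 0.2101]
orientation: [0.528, 0.849, -0.002, 0.001]
force: [0.7, -0.7, -0.2]
gripper_width: 0.0005
gripper_force: 0.0
```

```bash
cat >> h.py <<'E'
def wcloud(c,d):
    v,u=np.mgrid[:480,:640];dx=u-c['cx'];dy=v-c['cy'];r=np.hypot(dx,dy)+1e-9;t=np.tan(r/c['fx'])
    P=np.stack([dx/r*t*d,dy/r*t*d,d],-1);V=c['view'];W=(P-V[:3,3])@V[:3,:3];W[d==0]=np.nan;return W
E
python3 - <<'E'
from h import *
np.set_printoptions(precision=4,suppress=True)
for n in('top','scene'):
    p,d,W=grab(n)
    L=(W[...,:2]-S0); y=L@sy; x=L@sx
    print(n,[round(float(np.nanmedian(W[(abs(x)<.009)&(abs(y-yy)<.004)][:,2])),4) for yy in(-.161,-.153,-.145,-.137,-.130)])
    if n=='scene':
        b=box(W,(.36,.51),(.1,.25),(.025,.07));Q=W[b];Q=Q[((Q[:,:2]-S0)@sx)<-.05];print('cup',rect(Q)[1])
to([*unit(-.155),.2],-14.06)
E
```

```text
top [0.0524, 0.0539, 0.0553, 0.0589, 0.0604]
scene [0.052, 0.0544, 0.0566, 0.0588, 0.0604]
cup ((0.4400150179862976, 0.1757393181324005), (0.06002146750688553, 0.06361965835094452), 54.96868896484375)
shift [ 0.0064 -0.1536  0.0103] spin 40.6 az 26.6 pos [ 0.7372 -0.1904  0.2101] t 16.6 j7 0.86 g 0.0006
```

The switch is off: the profile is now reversed. Next, above the handle with a 34 mm opening, and measure the actual fingertip height.

move_arm([
  [0.034,[0.002,-0.04,0],8],
  [0.034,[0.003,-0.08,0],16],
  [0.034,[0.004,-0.12,0],24],
  [0.034,[0.006,-0.154,0.01],32],
  [0.034,[0.006,-0.154,0.01],40.6],
  [0.034,[0.006,-0.154,0.01],40.6],
  [0.034,[0.006,-0.154,0.01],40.6],
])

```text
clock: 17.3
ee_pos: [0.5985, -0.2509, 0.2014]
orientation: [0.786, 0.619, 0.001, -0.0]
force: [0.2, -0.1, -0.2]
gripper_width: 0.0338
gripper_force: 0.0
```

Run:
```python
from h import *
from scipy.spatial.transform import Rotation as R
np.set_printoptions(precision=4,suppress=True)
o=env.get_obs();c=env.calibration('wrist');p,d=env.grab_frame('wrist');W=wcloud(c,d)
T=R.from_quat(o['orientation']).inv().apply(W.reshape(-1,3)-o['ee_pos']).reshape(480,640,3)
m=(abs(T[...,1])<.06)&(abs(T[...,0])<.03)&(T[...,2]>-.07)&(T[...,2]<.06)
for s in(-1,1):
    k=m&(s*T[...,1]>0); Q=T[k];print(s,len(Q),'z max',np.percentile(Q[:,2],[50,95,99,100]),'y',np.percentile(Q[:,1],[2,98]),'x',np.percentile(Q[:,0],[2,98]))
to([*unit(-.155),.082],-14.06)
cv2.imwrite('pics/w5.png',p[:,:,::-1])
```

```text
-1 2747 z max [-0.0442 -0.0066 -0.0002  0.0023] y [-0.0294 -0.0176] x [-0.0058  0.0103]
1 2744 z max [-0.0445 -0.0069 -0.0005  0.0036] y [0.016  0.0277] x [-0.0059  0.0103]
shift [-0.0026 -0.0013  0.1193] spin 0.5 az -13.6 pos [ 0.5986 -0.2513  0.2013] t 17.35 j7 0.46 g 0.0342
```

View pics/w5.png

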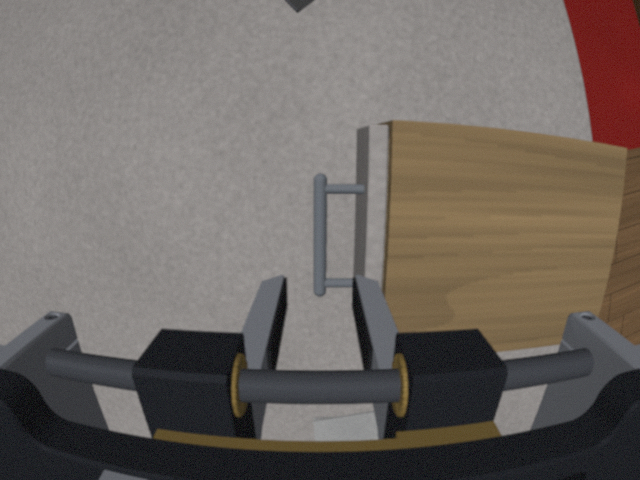

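The fingertips end only about 2 mm past the reported TCP, so I'll use tip = TCP − 2 mm. The bar is centred between the fingers in the wrist view, at (320,235).

Down to the handle and close.

move_arm([
  [0.034,[-0.0025,-0.0015,0.04],0.5],
  [0.034,[-0.0025,-0.0015,0.08],0.5],
  [0.034,[-0.0025,-0.0015,0.11],0.5],
  [0.034,[-0.0025,-0.0015,0.13],0.5],
  [0.034,[-0.0025,-0.0015,0.136],0.5],
  [0.034,[-0.0025,-0.0015,0.136],0.5],
  [0.0,[-0.0025,-0.0015,0.136],0.5],
  [0.0,[-0.0025,-0.0015,0.136],0.5],
  [0.0,[-0.0025,-0.0015,0.136],0.5],
  [0.0,[-0.0025,-0.0015,0.136],0.5],
])

```text
clock: 18.35
ee_pos: [0.5963, -0.2558, 0.0665]
orientation: [0.79, 0.613, 0.001, 0.001]
force: [0.4, -0.2, 3.4]
gripper_width: 0.0103
gripper_force: 30.0
```

move_arm([
  [0.0,[0,-0.015,0],0],
  [0.0,[0,-0.035,0],0],
  [0.0,[0,-0.055,0],0],
  [0.0,[0,-0.075,0],0],
  [0.0,[0,-0.095,0],0],
  [0.0,[0,-0.115,0],0],
  [0.0,[0,-0.135,0],0],
  [0.0,[0,-0.15,0],0],
  [0.0,[0,-0.158,0],0],
  [0.0,[0,-0.158,0],0],
  [0.0,[0,-0.158,0],0],
  [0.03,[0,-0.158,0],0],
  [0.034,[0,-0.158,0],0],
  [0.034,[0,-0.158,0],0],
  [0.034,[0,-0.158,-0.04],0],
  [0.034,[0,-0.158,-0.08],0],
  [0.034,[0,-0.158,-0.12],0],
  [0.034,[0,-0.158,-0.15],0],
  [0.034,[0,-0.158,-0.15],0],
])

```text
clock: 20.25
ee_pos: [0.4446, -0.217, 0.2186]
orientation: [0.79, 0.613, 0.002, 0.003]
force: [-0.1, -0.3, -0.6]
gripper_width: 0.0336
gripper_force: 0.0
```

Run:
```python
from h import *
np.set_printoptions(precision=4,suppress=True)
p,d,W=grab('top')
L=W[...,:2]-U0;x=L@ux;y=L@uy
for a,b in((.06,.075),(.015,.03),(.08,.11)):
    m=(x<-.1)&(x>-.4)&(abs(y)<.1)&(W[...,2]>a)&(W[...,2]<b);print(a,m.sum(),np.percentile(x[m],[1,10,50,90,99]) if m.sum() else 0,np.percentile(y[m],[1,99]) if m.sum() else 0)
to([*strip(-.095),.2],27);to([*strip(.015),.2],27);to([*strip(.125),.2],27)
```

```text
0.06 364 [-0.2799 -0.2555 -0.1773 -0.1094 -0.1006] [-0.0764  0.0949]
0.015 4357 [-0.2535 -0.2397 -0.1778 -0.1155 -0.1016] [-0.0748  0.0799]
0.08 1877 [-0.3194 -0.3127 -0.2634 -0.1257 -0.1043] [-0.0814  0.0917]
shift [0.2981 0.1043 0.017 ] spin -41.4 az -14.4 pos [ 0.4435 -0.216   0.2166] t 20.3 j7 0.51 g 0.0342
shift [0.3807 0.0317 0.0168] spin -41.4 az -14.4 pos [ 0.4435 -0.216   0.2166] t 20.3 j7 0.51 g 0.0342
shift [ 0.4634 -0.0409  0.0165] spin -41.4 az -14.4 pos [ 0.4435 -0.216   0.2166] t 20.3 j7 0.51 g 0.0342
```

The drawer is out about 157 mm. Go over the blue charger, opening 60 mm.

move_arm([
  [0.06,[0.04,0.014,0],-8],
  [0.06,[0.08,0.028,0],-16],
  [0.06,[0.12,0.042,0],-24],
  [0.06,[0.16,0.056,0],-32],
  [0.06,[0.2,0.07,0],-41.4],
  [0.06,[0.24,0.084,0],-41.4],
  [0.06,[0.28,0.098,0],-41.4],
  [0.06,[0.297,0.104,0.017],-41.4],
  [0.06,[0.297,0.104,0.017],-41.4],
  [0.06,[0.297,0.104,0.017],-41.4],
])

```text
clock: 21.3
ee_pos: [0.6155, 0.045, 0.1963]
orientation: [0.523, 0.852, -0.002, -0.002]
force: [0.3, 0.0, -0.4]
gripper_width: 0.0601
gripper_force: 0.0
```

Run:
```python
from h import *
np.set_printoptions(precision=4,suppress=True)
o=env.get_obs();c=env.calibration('wrist');p,d=env.grab_frame('wrist');W=wcloud(c,d)
h=cv2.cvtColor(p,cv2.COLOR_RGB2HSV);m=(h[...,0]>105)&(h[...,0]<130)&(h[...,1]>120)&(W[...,2]>.075)&(W[...,2]<.09)
r=rect(W[m])[1];print(m.sum(),r, 'strip frame',(np.array(r[0])-S0)@sx,(np.array(r[0])-S0)@sy)
to([*strip(-.096),.046],27)
```

```text
1477 ((0.5257120132446289, 0.12762963771820068), (0.09091394394636154, 0.27932029962539673), 61.248443603515625) strip frame -0.04623301606851578 0.019143454191055297
shift [0.0003 0.0041 0.1512] spin -0.1 az 26.9 pos [0.6159 0.044  0.1973] t 21.35 j7 0.58 g 0.0602
```

Outliers spoiled that check, but the strip frame was already confirmed. Descend and grip.

move_arm([
  [0.06,[0,0.004,0.04],0],
  [0.06,[0,0.004,0.08],0],
  [0.06,[0,0.004,0.11],0],
  [0.06,[0,0.004,0.135],0],
  [0.06,[0,0.004,0.148],0],
  [0.06,[0,0.004,0.151],0],
  [0.06,[0,0.004,0.151],0],
  [0.02,[0,0.004,0.151],0],
  [0.02,[0,0.004,0.151],0],
  [0.02,[0,0.004,0.151],0],
  [0.02,[0,0.004,0.151],0],
])

```text
clock: 22.45
ee_pos: [0.6212, 0.0474, 0.0481]
orientation: [0.523, 0.852, 0.0, 0.001]
force: [-0.9, 0.9, 3.8]
gripper_width: 0.0372
gripper_force: 28.7
```

move_arm([
  [0.02,[0,0,-0.003],0],
  [0.02,[0,0,-0.006],0],
  [0.02,[0,0,-0.01],0],
  [0.02,[0,0,-0.015],0],
  [0.02,[0,0,-0.025],0],
  [0.02,[0,0,-0.05],0],
  [0.02,[0,0,-0.09],0],
  [0.02,[0,0,-0.13],0],
  [0.02,[0,0,-0.15],0],
  [0.02,[0,0,-0.15],0],
])

```text
clock: 23.45
ee_pos: [0.6232, 0.0475, 0.202]
orientation: [0.523, 0.852, 0.003, 0.003]
force: [-0.1, -0.0, -0.5]
gripper_width: 0.0367
gripper_force: 29.5
```

Run:
```python
from h import *
to([*unit(-.205,.047),.2],-14.06)
p,d,W=grab('scene')
cv2.imwrite('pics/s6.png',cv2.resize(p[160:330,180:420,::-1],None,fx=3,fy=3))
```

```text
shift [-0.1879 -0.1668  0.0012] spin 41.0 az 27.0 pos [0.6232 0.0475 0.202 ] t 23.45 j7 0.58 g 0.0367
```

View pics/s6.png

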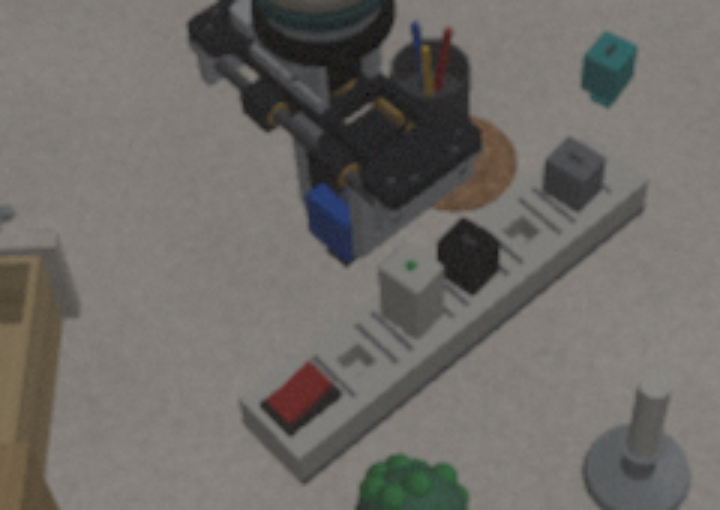

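Blue is held at (330,220), but the cup at (430,80) has been knocked off-centre on the coaster. I'll mend that later. First blue into the drawer.

move_arm([
  [0.02,[-0.032,-0.028,0],8],
  [0.02,[-0.064,-0.056,0],16],
  [0.02,[-0.096,-0.084,0],24],
  [0.02,[-0.128,-0.112,0],32],
  [0.02,[-0.16,-0.14,0],40],
  [0.02,[-0.188,-0.167,0],41],
  [0.02,[-0.188,-0.167,0.001],41],
  [0.02,[-0.188,-0.167,0.001],41],
])

```text
clock: 24.3
ee_pos: [0.5557, -0.1962, 0.1949]
orientation: [0.789, 0.615, -0.001, -0.001]
force: [-0.6, 1.1, -1.1]
gripper_width: 0.036
gripper_force: 29.5
```

Run:
```python
from h import *
to([*unit(-.205,.045),.05],-14.06)
p,d,W=grab('scene')
b=box(W,(.33,.5),(.05,.27),(.025,.07));Q=W[b];Q=Q[((Q[:,:2]-S0)@sx)<-.05];print('cup',len(Q),rect(Q)[1])
```

```text
shift [-0.0005  0.0042  0.1449] spin -0.1 az -14.2 pos [ 0.5557 -0.1962  0.1949] t 24.3 j7 0.41 g 0.036
cup 455 ((0.4118894338607788, 0.16250380873680115), (0.05868931859731674, 0.06362228095531464), 86.40827941894531)
```

move_arm([
  [0.02,[0,0.004,0.04],0],
  [0.02,[0,0.004,0.08],0],
  [0.02,[0,0.004,0.11],0],
  [0.02,[0,0.004,0.13],0],
  [0.02,[0,0.004,0.14],0],
  [0.02,[0,0.004,0.143],0],
  [0.02,[0,0.004,0.143],0],
  [0.05,[0,0.004,0.143],0],
  [0.056,[0,0.004,0.143],0],
  [0.056,[0,0.004,0.143],0],
  [0.056,[0,0.004,0.1],0],
  [0.056,[0,0.004,0.05],0],
  [0.056,[0,0.004,0],0],
  [0.06,[0,0.004,0],0],
])

```text
clock: 25.75
ee_pos: [0.5649, -0.1995, 0.2035]
orientation: [0.788, 0.615, 0.004, 0.006]
force: [0.4, -0.8, -0.5]
gripper_width: 0.0592
gripper_force: 0.0
```

Run:
```python
from h import *
to([*strip(.014),.2],27)
```

```text
shift [ 0.3342 -0.0793  0.002 ] spin -41.1 az -14.1 pos [ 0.5649 -0.1995  0.2035] t 25.75 j7 0.41 g 0.0592
```

Now to black.

move_arm([
  [0.06,[0.042,-0.01,0],-8],
  [0.06,[0.084,-0.02,0],-16],
  [0.06,[0.126,-0.03,0],-24],
  [0.06,[0.168,-0.04,0],-32],
  [0.06,[0.21,-0.05,0],-41],
  [0.06,[0.252,-0.06,0],-41],
  [0.06,[0.294,-0.07,0],-41],
  [0.06,[0.334,-0.079,0],-41],
  [0.06,[0.334,-0.079,0.002],-41],
  [0.06,[0.334,-0.079,0.002],-41],
])

```text
clock: 26.75
ee_pos: [0.5647, 0.1472, 0.1936]
orientation: [0.522, 0.853, -0.0, -0.0]
force: [-0.2, -1.2, 0.7]
gripper_width: 0.06
gripper_force: 0.0
```

Run:
```python
from h import *
to([*strip(.014),.046],27)
```

```text
shift [-0.005   0.0028  0.1476] spin 0.1 az 27.1 pos [0.5647 0.1472 0.1936] t 26.75 j7 0.42 g 0.06
```

move_arm([
  [0.06,[-0.003,0.001,0.04],0],
  [0.06,[-0.003,0.001,0.08],0],
  [0.06,[-0.003,0.001,0.1],0],
  [0.06,[-0.003,0.001,0.1],0],
])

```text
clock: 27.15
ee_pos: [0.5653, 0.1412, 0.0916]
orientation: [0.524, 0.852, -0.003, -0.002]
force: [-0.1, -0.7, 0.7]
gripper_width: 0.0599
gripper_force: 0.0
```

Run:
```python
from h import *
to([*strip(.014),.046],27)
```

```text
shift [0.0007 0.0051 0.0455] spin -0.2 az 26.8 pos [0.5653 0.1412 0.0916] t 27.15 j7 0.48 g 0.0599
```

move_arm([
  [0.06,[0.001,0.003,0.02],0],
  [0.06,[0.001,0.003,0.038],0],
  [0.06,[0.001,0.003,0.045],0],
  [0.06,[0.001,0.003,0.045],0],
  [0.02,[0.001,0.003,0.045],0],
  [0.02,[0.001,0.003,0.045],0],
  [0.02,[0.001,0.003,0.045],0],
  [0.02,[0.001,0.003,0.045],0],
])

```text
clock: 27.95
ee_pos: [0.5703, 0.1464, 0.0501]
orientation: [0.523, 0.852, 0.0, 0.0]
force: [-0.6, -0.7, 4.3]
gripper_width: 0.037
gripper_force: 28.7
```

move_arm([
  [0.02,[0,0,-0.003],0],
  [0.02,[0,0,-0.006],0],
  [0.02,[0,0,-0.01],0],
  [0.02,[0,0,-0.015],0],
  [0.02,[0,0,-0.025],0],
  [0.02,[0,0,-0.05],0],
  [0.02,[0,0,-0.09],0],
  [0.02,[0,0,-0.13],0],
  [0.02,[0,0,-0.15],0],
  [0.02,[0,0,-0.15],0],
])

```text
clock: 28.95
ee_pos: [0.5718, 0.1467, 0.2036]
orientation: [0.523, 0.852, 0.003, 0.002]
force: [0.1, 0.2, -0.6]
gripper_width: 0.0372
gripper_force: 28.7
```

Run:
```python
from h import *
to([*unit(-.205,.0),.2],-14.06)
```

```text
shift [-0.3351 -0.1968  0.0025] spin 41.0 az 27.0 pos [0.5718 0.1467 0.2036] t 28.95 j7 0.42 g 0.0372
```

move_arm([
  [0.02,[-0.042,-0.025,0],8],
  [0.02,[-0.084,-0.05,0],16],
  [0.02,[-0.126,-0.075,0],24],
  [0.02,[-0.168,-0.1,0],32],
  [0.02,[-0.21,-0.125,0],40],
  [0.02,[-0.252,-0.15,0],41],
  [0.02,[-0.294,-0.175,0],41],
  [0.02,[-0.335,-0.196,0.002],41],
  [0.02,[-0.335,-0.196,0.002],41],
  [0.02,[-0.335,-0.196,0.002],41],
])

```text
clock: 29.95
ee_pos: [0.5456, -0.2419, 0.1963]
orientation: [0.789, 0.614, -0.001, -0.001]
force: [0.3, 0.6, -1.0]
gripper_width: 0.0371
gripper_force: 28.7
```

Run:
```python
from h import *
to([*unit(-.205,.0),.052],-14.06)
p,d,W=grab('top')
h=cv2.cvtColor(p,cv2.COLOR_RGB2HSV);m=(h[...,0]>105)&(h[...,0]<130)&(h[...,1]>120)&box(W,(.4,.7),(-.4,-.1),(.02,.12))
Q=W[m];L=Q[:,:2]-U0;print('blue unit x,y',m.sum(),np.percentile(L@ux,[2,50,98]),np.percentile(L@uy,[2,50,98]),np.percentile(Q[:,2],[2,98]))
```

```text
shift [0.0013 0.0028 0.1443] spin -0.2 az -14.2 pos [ 0.5456 -0.2419  0.1963] t 29.95 j7 0.49 g 0.0371
blue unit x,y 257 [-0.22190626 -0.20574797 -0.18910968] [0.03280216 0.04901299 0.06211259] [0.06915529 0.08420415]
```

Blue stands at unit (−206, 48) mm as planned. Lower black.

move_arm([
  [0.02,[0.001,0.002,0.04],0],
  [0.02,[0.001,0.002,0.08],0],
  [0.02,[0.001,0.002,0.11],0],
  [0.02,[0.001,0.002,0.13],0],
  [0.02,[0.001,0.002,0.139],0],
  [0.02,[0.001,0.002,0.142],0],
  [0.02,[0.001,0.002,0.142],0],
  [0.05,[0.001,0.002,0.142],0],
  [0.056,[0.001,0.002,0.142],0],
  [0.056,[0.001,0.002,0.142],0],
  [0.056,[0.001,0.002,0.1],0],
  [0.056,[0.001,0.002,0.05],0],
  [0.056,[0.001,0.002,0],0],
  [0.06,[0.001,0.002,0],0],
])

```text
clock: 31.4
ee_pos: [0.5529, -0.2436, 0.2045]
orientation: [0.788, 0.615, 0.003, 0.006]
force: [0.2, -0.5, 0.6]
gripper_width: 0.0592
gripper_force: 0.0
```

Run:
```python
from h import *
to([*strip(.124),.2],27)
```

```text
shift [ 0.463  -0.1506  0.0015] spin -41.1 az -14.1 pos [ 0.5529 -0.2436  0.2045] t 31.4 j7 0.49 g 0.0592
```

move_arm([
  [0.06,[0.043,-0.014,0],-8],
  [0.06,[0.086,-0.028,0],-16],
  [0.06,[0.129,-0.042,0],-24],
  [0.06,[0.172,-0.056,0],-32],
  [0.06,[0.215,-0.07,0],-41],
  [0.06,[0.258,-0.084,0],-41],
  [0.06,[0.301,-0.098,0],-41],
  [0.06,[0.344,-0.112,0],-41],
  [0.06,[0.387,-0.126,0],-41],
  [0.06,[0.43,-0.14,0],-41],
  [0.06,[0.463,-0.15,0],-41],
  [0.06,[0.463,-0.15,0.04],-41],
  [0.06,[0.463,-0.15,0.08],-41],
  [0.06,[0.463,-0.15,0.1],-41],
  [0.06,[0.463,-0.15,0.1],-41],
])

```text
clock: 32.9
ee_pos: [0.5134, 0.244, 0.0943]
orientation: [0.523, 0.852, -0.003, -0.002]
force: [0.1, 0.5, 0.5]
gripper_width: 0.0598
gripper_force: 0.0
```

Run:
```python
from h import *
to([*strip(.124),.046],27)
```

```text
shift [-0.0044  0.0048  0.0482] spin -0.0 az 27.0 pos [0.5134 0.244  0.0943] t 32.9 j7 0.29 g 0.0598
```

move_arm([
  [0.06,[-0.003,0.003,0.02],0],
  [0.06,[-0.003,0.003,0.038],0],
  [0.06,[-0.003,0.003,0.047],0],
  [0.06,[-0.003,0.003,0.047],0],
  [0.02,[-0.003,0.003,0.047],0],
  [0.02,[-0.003,0.003,0.047],0],
  [0.02,[-0.003,0.003,0.047],0],
  [0.02,[-0.003,0.003,0.047],0],
])

```text
clock: 33.7
ee_pos: [0.5205, 0.2439, 0.0511]
orientation: [0.523, 0.852, 0.001, 0.0]
force: [0.3, 0.7, 4.3]
gripper_width: 0.037
gripper_force: 28.4
```

move_arm([
  [0.02,[0,0,-0.003],0],
  [0.02,[0,0,-0.006],0],
  [0.02,[0,0,-0.01],0],
  [0.02,[0,0,-0.015],0],
  [0.02,[0,0,-0.025],0],
  [0.02,[0,0,-0.05],0],
  [0.02,[0,0,-0.09],0],
  [0.02,[0,0,-0.13],0],
  [0.02,[0,0,-0.15],0],
  [0.02,[0,0,-0.15],0],
])

```text
clock: 34.7
ee_pos: [0.5217, 0.2441, 0.2044]
orientation: [0.523, 0.852, 0.003, 0.002]
force: [0.0, 0.2, -1.1]
gripper_width: 0.037
gripper_force: 28.5
```

Run:
```python
from h import *
to([*unit(-.205,-.046),.2],-14.06)
```

```text
shift [-0.4794 -0.2264  0.0027] spin 41.0 az 27.0 pos [0.5217 0.2441 0.2044] t 34.7 j7 0.23 g 0.037
```

move_arm([
  [0.02,[-0.044,-0.021,0],8],
  [0.02,[-0.088,-0.042,0],16],
  [0.02,[-0.132,-0.063,0],24],
  [0.02,[-0.176,-0.084,0],32],
  [0.02,[-0.22,-0.105,0],40],
  [0.02,[-0.264,-0.125,0],41],
  [0.02,[-0.308,-0.146,0],41],
  [0.02,[-0.352,-0.167,0],41],
  [0.02,[-0.396,-0.188,0],41],
  [0.02,[-0.44,-0.208,0],41],
  [0.02,[-0.479,-0.226,0.002],41],
  [0.02,[-0.479,-0.226,0.002],41],
  [0.02,[-0.479,-0.226,0.002],41],
])

```text
clock: 36.0
ee_pos: [0.5342, -0.2862, 0.197]
orientation: [0.789, 0.614, -0.001, -0.001]
force: [0.4, 0.6, -0.6]
gripper_width: 0.0374
gripper_force: 28.5
```

Run:
```python
from h import *
to([*unit(-.205,-.046),.054],-14.06)
```

```text
shift [0.001  0.0032 0.143 ] spin -0.1 az -14.2 pos [ 0.5342 -0.2862  0.197 ] t 36.0 j7 0.56 g 0.0374
```

move_arm([
  [0.02,[0.001,0.002,0.04],0],
  [0.02,[0.001,0.002,0.08],0],
  [0.02,[0.001,0.002,0.11],0],
  [0.02,[0.001,0.002,0.13],0],
  [0.02,[0.001,0.002,0.139],0],
  [0.02,[0.001,0.002,0.142],0],
  [0.02,[0.001,0.002,0.142],0],
  [0.05,[0.001,0.002,0.142],0],
  [0.056,[0.001,0.002,0.142],0],
  [0.056,[0.001,0.002,0.142],0],
  [0.056,[0.001,0.002,0.1],0],
  [0.056,[0.001,0.002,0.05],0],
  [0.034,[0.001,-0.05,0],0],
  [0.034,[0.001,-0.1,0],0],
  [0.034,[0.001,-0.1,0],0],
  [0.034,[0.001,-0.1,0],0],
])

```text
clock: 37.6
ee_pos: [0.4369, -0.2603, 0.1998]
orientation: [0.789, 0.614, 0.001, 0.0]
force: [-0.3, -0.5, -0.6]
gripper_width: 0.0342
gripper_force: 0.0
```

Run:
```python
from h import *
p,d,W=grab('top')
cv2.imwrite('pics/t7.png',cv2.resize(p[70:290,400:600,::-1],None,fx=2.7,fy=2.7))
L=W[...,:2]-U0;x=L@ux;y=L@uy
m=(x<-.12)&(x>-.36)&(abs(y)<.045)&(W[...,2]>.078)&(W[...,2]<.1);print(np.percentile(x[m],[1,5,20]))
to([*unit(-.155-.157,0),.0665],-14.06)
```

```text
[-0.31968309 -0.31811041 -0.31189791]
shift [ 0.0453 -0.006   0.1329] spin -0.0 az -14.1 pos [ 0.439  -0.2606  0.1994] t 37.65 j7 0.62 g 0.0341
```

View pics/t7.png

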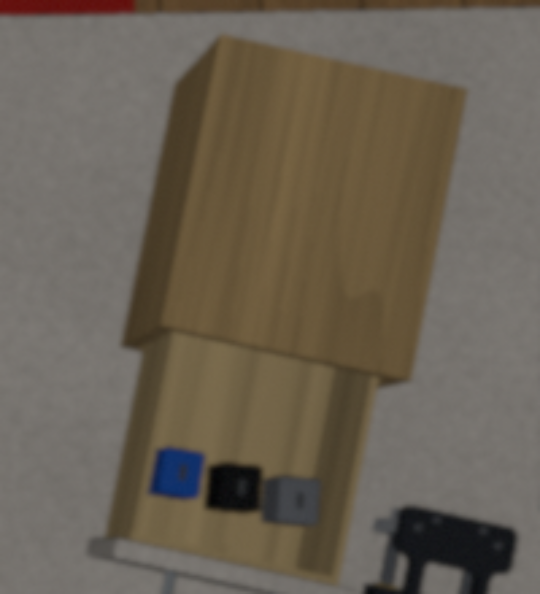

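All three stand in the drawer: blue (177,473), black (235,488), grey (292,500). Grip the handle.

move_arm([
  [0.034,[0.045,-0.005,0],0],
  [0.034,[0.045,-0.005,0.04],0],
  [0.034,[0.045,-0.005,0.08],0],
  [0.034,[0.045,-0.005,0.11],0],
  [0.034,[0.045,-0.005,0.128],0],
  [0.034,[0.045,-0.005,0.133],0],
  [0.034,[0.045,-0.005,0.133],0],
  [0.0,[0.045,-0.005,0.133],0],
  [0.0,[0.045,-0.005,0.133],0],
  [0.0,[0.045,-0.005,0.133],0],
  [0.0,[0.045,-0.005,0.133],0],
])

```text
clock: 38.75
ee_pos: [0.4453, -0.2157, 0.066]
orientation: [0.788, 0.615, 0.0, 0.0]
force: [-1.3, -0.2, 3.6]
gripper_width: 0.0105
gripper_force: 30.0
```

Run:
```python
from h import *
to([*unit(-.155),.0665],-14.06)
```

```text
shift [ 0.0002  0.1561 -0.0004] spin 0.0 az -14.0 pos [ 0.4453 -0.2157  0.066 ] t 38.75 j7 0.69 g 0.0105
```

move_arm([
  [0.0,[0,0.006,0],0],
  [0.0,[0,0.016,0],0],
  [0.0,[0,0.03,0],0],
  [0.0,[0,0.045,0],0],
  [0.0,[0,0.06,0],0],
  [0.0,[0,0.075,0],0],
  [0.0,[0,0.09,0],0],
  [0.0,[0,0.105,0],0],
  [0.0,[0,0.12,0],0],
  [0.0,[0,0.132,0],0],
  [0.0,[0,0.142,0],0],
  [0.0,[0,0.15,0],0],
  [0.0,[0,0.155,0],0],
  [0.0,[0,0.158,0],0],
  [0.0,[0,0.159,0],0],
  [0.0,[0,0.159,0],0],
  [0.0,[0,0.159,0],0],
])

```text
clock: 40.45
ee_pos: [0.5984, -0.2534, 0.066]
orientation: [0.788, 0.615, -0.0, -0.001]
force: [-3.7, 2.1, 7.9]
gripper_width: 0.0101
gripper_force: 30.0
```

move_arm([
  [0.0,[0,0,0],0],
  [0.034,[0,0,0],0],
  [0.034,[0,0,0],0],
  [0.034,[0,0,0],0],
  [0.034,[0,0,-0.04],0],
  [0.034,[0,0,-0.08],0],
  [0.034,[0,0,-0.12],0],
  [0.034,[0,0,-0.16],0],
  [0.034,[0,0,-0.18],0],
  [0.034,[0,0,-0.18],0],
])

```text
clock: 41.45
ee_pos: [0.601, -0.2556, 0.2487]
orientation: [0.788, 0.615, 0.002, 0.003]
force: [-0.7, 0.0, 0.4]
gripper_width: 0.0342
gripper_force: 0.0
```

```bash
cat >> h.py <<'E'
def cupat():
    p,d,W=grab('scene')
    b=box(W,(.33,.5),(.05,.27),(.025,.07));Q=W[b];Q=Q[((Q[:,:2]-S0)@sx)<-.05];r=rect(Q)[1];print('cup',len(Q),r);return r[0]
E
python3 - <<'E'
from h import *
p,d,W=grab('top')
L=W[...,:2]-U0;x=L@ux;y=L@uy
m=(x<-.14)&(x>-.36)&(abs(y)<.045)&(W[...,2]>.075)&(W[...,2]<.1);print('bar x',np.percentile(x[m],[2,50,98]),m.sum())
W0=cloud('top',np.load('pics/top0.npy'));L=W0[...,:2]-U0;x=L@ux;y=L@uy
m=(x<-.14)&(x>-.36)&(abs(y)<.045)&(W0[...,2]>.075)&(W0[...,2]<.1)&((W0[...,:2]-[.517,-.192])**2).sum(-1).__gt__(.06**2);print('bar x0',np.percentile(x[m],[2,50,98]),m.sum())
c=cupat();to([*c,.24],-63)
to([*c,.24],27)
E
```

```text
bar x [-0.16058495 -0.1552863  -0.14162438] 269
bar x0 [-0.16082788 -0.15516825 -0.14141482] 269
cup 463 ((0.412136435508728, 0.1626775711774826), (0.05869271233677864, 0.06341876089572906), 87.19337463378906)
shift [ 0.3589 -0.2824  0.0049] spin 49.0 az -14.0 pos [ 0.5991 -0.254   0.2447] t 41.55 j7 0.44 g 0.0338
shift [ 0.3589 -0.2824  0.0049] spin -41.0 az -14.0 pos [ 0.5991 -0.254   0.2447] t 41.55 j7 0.44 g 0.0338
```

The drawer is shut (bar position the same as at the start). Now re-centre the cup, which sits at (0.412, 0.163).

move_arm([
  [0.094,[0.036,-0.028,0],-8],
  [0.094,[0.072,-0.056,0],-16],
  [0.094,[0.108,-0.084,0],-24],
  [0.094,[0.144,-0.112,0],-32],
  [0.094,[0.18,-0.14,0],-41],
  [0.094,[0.216,-0.168,0],-41],
  [0.094,[0.252,-0.196,0],-41],
  [0.094,[0.288,-0.224,0],-41],
  [0.094,[0.324,-0.252,0],-41],
  [0.094,[0.359,-0.282,0.005],-41],
  [0.094,[0.359,-0.282,0.005],-41],
  [0.094,[0.359,-0.282,0.005],-41],
  [0.094,[0.359,-0.282,0.005],-41],
])

```text
clock: 42.85
ee_pos: [0.4128, 0.1611, 0.2395]
orientation: [0.523, 0.852, -0.001, -0.0]
force: [-0.1, 0.2, 0.6]
gripper_width: 0.0943
gripper_force: 0.0
```

Run:
```python
from h import *
to([.4121,.1627,.06],27)
```

```text
shift [0.0019 0.0004 0.1795] spin -0.1 az 26.9 pos [0.4128 0.1611 0.2395] t 42.85 j7 0.21 g 0.0943
```

move_arm([
  [0.094,[0.001,0,0.05],0],
  [0.094,[0.001,0,0.1],0],
  [0.094,[0.001,0,0.15],0],
  [0.094,[0.001,0,0.178],0],
  [0.094,[0.001,0,0.183],0],
  [0.094,[0.001,0,0.183],0],
  [0.05,[0.001,0,0.183],0],
  [0.05,[0.001,0,0.183],0],
  [0.05,[0.001,0,0.183],0],
  [0.05,[0.001,0,0.183],0],
  [0.05,[0.001,0,0.183],0],
])

```text
clock: 43.95
ee_pos: [0.4119, 0.1634, 0.0578]
orientation: [0.523, 0.853, 0.0, -0.0]
force: [-1.2, -1.0, 7.3]
gripper_width: 0.0619
gripper_force: 30.0
```

Run:
```python
from h import *
o=env.get_obs();to([.4372,.1725,o['ee_pos'][2]],27)
```

```text
shift [-0.0034  0.0267 -0.    ] spin -0.0 az 27.0 pos [0.4119 0.1634 0.0578] t 43.95 j7 0.39 g 0.0619
```

move_arm([
  [0.05,[0,0,-0.01],0],
  [0.05,[0,0,-0.02],0],
  [0.05,[-0.002,0.013,-0.02],0],
  [0.05,[-0.0034,0.0265,-0.02],0],
  [0.05,[-0.0034,0.0265,-0.02],0],
  [0.05,[-0.0034,0.0265,-0.012],0],
  [0.05,[-0.0034,0.0265,-0.005],0],
  [0.05,[-0.0034,0.0265,-0.001],0],
  [0.05,[-0.0034,0.0265,0],0],
  [0.05,[-0.0034,0.0265,0],0],
  [0.075,[-0.0034,0.0265,0],0],
  [0.094,[-0.0034,0.0265,0],0],
  [0.094,[-0.0034,0.0265,0],0],
  [0.094,[-0.0034,0.0265,0],0],
  [0.094,[-0.0034,0.0265,-0.04],0],
  [0.094,[-0.0034,0.0265,-0.08],0],
  [0.094,[-0.0034,0.0265,-0.12],0],
  [0.094,[-0.0034,0.0265,-0.16],0],
  [0.094,[-0.0034,0.0265,-0.18],0],
  [0.094,[-0.0034,0.0265,-0.18],0],
])

```text
clock: 45.95
ee_pos: [0.4393, 0.1731, 0.2399]
orientation: [0.523, 0.853, 0.003, 0.002]
force: [0.0, 0.5, 0.4]
gripper_width: 0.0937
gripper_force: 0.0
```

Run:
```python
from h import *
cupat()
W=grab('top')[2];L=(W[...,:2]-S0);y=L@sy;x=L@sx
print([round(float(np.nanmedian(W[(abs(x)<.009)&(abs(y-yy)<.004)][:,2])),4) for yy in(-.161,-.145,-.130,-.04)])
to([.437,-.05,.25])
```

```text
cup 471 ((0.4365463852882385, 0.17190246284008026), (0.05866049975156784, 0.06347804516553879), 89.5947036743164)
[0.0528, 0.0563, 0.0606, 0.102]
shift [-0.1982 -0.101  -0.0132] spin None az 27.0 pos [0.4371 0.1724 0.2369] t 46.05 j7 0.24 g 0.0943
```

move_arm([
  [0.094,[-0.04,-0.02,0],0],
  [0.094,[-0.08,-0.04,0],0],
  [0.094,[-0.12,-0.06,0],0],
  [0.094,[-0.16,-0.08,0],0],
  [0.094,[-0.198,-0.1,0],0],
  [0.094,[-0.198,-0.1,0],0],
  [0.094,[-0.198,-0.1,0],0],
])

```text
clock: 46.75
ee_pos: [0.437, -0.05, 0.2359]
orientation: [0.524, 0.852, -0.001, -0.001]
force: [-0.5, 0.9, 0.6]
gripper_width: 0.0943
gripper_force: 0.0
```

Run:
```python
from h import *
cupat()
p,d,W=grab('scene');cv2.imwrite('pics/s9.png',p[:,:,::-1])
```

```text
cup 481 ((0.43640074133872986, 0.17195343971252441), (0.05919062718749046, 0.06241391971707344), 86.87214660644531)
```

View pics/s9.png

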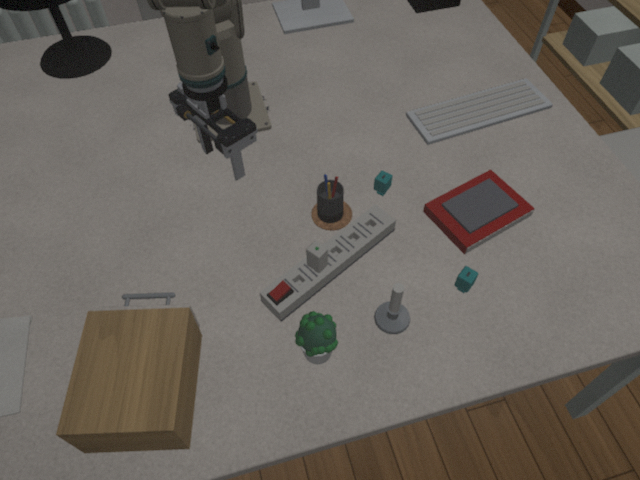

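The cup is centred on the coaster (331,205), only the repeater (318,257) is left in the strip, and the drawer is shut. Nothing else has moved.

```bash
python3 -c "
from plant import env
print(env.close_job())"
```

```text
the job is handed in; nothing more can be done
None
```

The job is handed in at about 47 s on the robot's clock, with no verdict returned: the three chargers present (blue, black, grey; no orange in this run) are in the shut drawer, the strip is off, the repeater is still plugged in, and the cup, re-centred after being knocked aside mid-run, stands on the coaster.

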